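# Tighten a petal die with an adjustable wrench

### The job

Bolt up the petal-forming die: lay the adjustable wrench flat on the die with its open mouth around the brass nut, then roll its worm with a fingertip, pressing only lightly, until the jaws just nip the nut. Only then swing the handle clockwise (seen from above) until the nut comes gently, without forcing the jaws open, up against its stop with its red mark at the green bar, then let go, leaving the wrench lying flat on the nut with its jaws still snug. Leave everything else on the bench where it is.

Things in the scene. Friction and masses are not known exactly. Their poses are not given: they have to be found in the camera images.
- wrench: Adjustable wrench, steel, orange grip, 227 mm long, 0.4 kg, loose, flat. Origin: on its underside, where the 30 mm nut's centre sits when the jaws just fit. z up, +x out of the mouth, handle along -x, y across the jaws. Head 18 mm thick, x -62 to 16 mm. Fixed jaw y -29 to -15 mm; moving jaw inner face at y = 15 mm + joint jaw, 13 mm thick. Throat at x = -18.5 mm.
- wrench_handle (a point): Point on the wrench's handle near its balance point, at x = -75, y = 0, z = 9 mm in the wrench's frame. From x = -62 to -86 mm the steel neck is 22 mm wide and 18 mm thick; from there to -226 mm the handle bar is 22 mm wide (orange sleeve 24 mm), 3 to 15 mm above the underside.
- jaw (a joint): How much wider the wrench's mouth is than the 30 mm nut, in m: 0 means it just fits; 0.005 to 0.007 at the start; travel -0.005 to 0.012. The jaw moves only with the worm, 1.2 mm per radian; but some 7 N or more kept on the handle against the stop slowly force it open again.
- worm_turn (a joint): Angle of the worm roller, rad; 0 at mouth 30 mm, growing as it opens. About 3.5 N along its rim rolls it: rub its top with a fingertip that presses down with 6 to 12 N (20 is too much). Rubbing from the handle side towards the mouth (wrench +x) closes the jaws until they nip the nut. One stroke rolls it 1 to 2 rad; lift, go back, repeat.
- worm: The wrench's worm roller; origin at its centre (turns with it): brass cylinder with dark ribs, diameter 21 mm, 22 mm long along the wrench's y, at x = -34, y = 0, z = 11.5 mm in the wrench's frame. Its top is 22 mm above the wrench's underside, 4 mm proud of the head. Stiff: about 1 mm gives 20 N.
- die: Petal die fixed to the table: two round metal plates, rim scalloped like a flower, radius 114 mm over the scallops (solid to 100 mm), flat top 26 mm above the table. Origin: centre of its underside. A green bar on the top, along its own -y from the centre, shows where the nut's red mark must come.
- nut_turn (a joint): Angle of the nut, rad: 0 fully home against its stop (red mark at the green bar); -0.85 to -0.5 at the start; grows as it turns clockwise seen from above. Turning takes about 0.4 N m, then it stops dead at 0.
- nut: The brass hexagon nut itself; origin: on its axis, at its underside, the same point as nut_center.
- nut_center (a point): Axis of the brass hexagon nut, at its underside, on the die's top (26 mm above the table). Nut: 30 mm across flats, 34.6 mm across corners, 18 mm high; the stud ends 21 mm up. Corners lie at 0, 60, 120.. degrees from the line nut_center to nut_corner. With the wrench on, two opposite corners lie along the wrench's x axis.
- nut_corner (a point): The nut's red-marked corner, at its top edge, 17.3 mm from the axis. Seen from nut_center it lies along the die's own -y when the nut is home.
- glue_bowl: Bystander: round white glue bowl, 100 mm across, 45 mm high. Origin: centre of its underside (tools: on their underside). Leave it where it is.
- paper_cup: Bystander: green drinking cup, 80 mm across, 110 mm high. Origin: centre of its underside (tools: on their underside). Leave it where it is.
- wire_spool: Bystander: yellow spool, 60 mm across, 40 mm high. Origin: centre of its underside (tools: on their underside). Leave it where it is.
- small_wrench: Bystander: small open-ended wrench 140 mm long, not adjustable and too small. Origin: centre of its underside (tools: on their underside). Leave it where it is.
- glue_brush: Bystander: brush 170 mm long. Origin: centre of its underside (tools: on their underside). Leave it where it is.
- rose_a: Bystander: red rosette, about 60 mm across. Origin: centre of its underside (tools: on their underside). Leave it where it is.
- rose_b: Bystander: orange rosette, about 60 mm across. Origin: centre of its underside (tools: on their underside). Leave it where it is.
- nut_dish: Bystander: blue open dish 90 x 120 x 30 mm with small nuts fixed in it. Origin: centre of its underside (tools: on their underside). Leave it where it is.
There are look-alikes about, which are no part of the job. Leave any blue look-alike of the wrench alone.

How it is judged:
On the way, in this order (a step that is already met when the one before it is completed fails the run):
1. the wrench lies flat on the die with its mouth around the nut (horizontal distance between wrench and nut_center below 0.012 m and height (world z) of wrench above 0.023 m and z of wrench in the frame of nut_center below 0.004 m and angle between wrench's own z axis and vertical below 0.08 rad), for 0.2 s.
2. the worm has been rolled until the jaws just fit the nut (mouth less than 1.2 mm wider than the nut) (all of step 1 and value of joint jaw between -0.004 and 0.0012 m), for 0.2 s.
3. the wrench has turned the nut home against its stop (within 0.06 rad) (all of step 1 and value of joint nut_turn above -0.06 rad), for 0.2 s.
At the end, for the whole second after the job is handed in: The nut is home (joint nut_turn above -0.06 rad); the wrench lies flat on the die (tilt under 0.08 rad, underside within 4 mm of the die's top), its origin within 12 mm of the nut's axis, mouth less than 2 mm wider than the nut, at rest and released (all of step 3 and value of joint jaw below 0.002 m and linear speed of wrench below 0.02 m/s); the robot touches nothing.
It fails at once if the worm is pressed with more than 25 N (contact force between the fingers and worm above 25 N).
It fails at once if the wrench is forced on the nut with more than 250 N in all between jaws and nut (contact force between wrench and nut above 250 N).
It fails at once if the nut is turned (its corner moved over 4 mm) with a loose mouth, more than 2.5 mm too wide, or the jaws are forced open that far on the turned nut (distance of nut_corner from where it was at the start of the episode above 0.004 m and value of joint jaw above 0.0025 m).
It fails at once if a bystander is moved by more than 20 mm (distance of any of glue_bowl, paper_cup, wire_spool, small_wrench, glue_brush, rose_a, rose_b, nut_dish from where it was at the start of the episode above 0.02 m).
It also fails if it takes over 72 s, if anything falls off the work surface, if the arm or the gripper's body presses on something with over 40 N, if the wrist force passes 120 N, or if a joint passes its speed limit or range.

### The arm

A 7-joint arm with a two-finger parallel gripper is mounted at the origin on the work surface. World frame = base frame: x ahead of the robot, y to its left, z up, the work surface at z = 0. Lengths are in m, angles in rad, forces in N, time in s.
With the tool pointing down it reaches from about 0.35 to 0.9 m from the base axis. Payload 8.1 kg.
Tool frame: the origin (TCP) lies on the centre line of the jaws, within the pads' length; the fingertips stand 17 mm ahead of it and the grasp point (between the pads) lies 2 mm behind it; z points along the fingers, y is the direction in which the jaws open and shut (so a half turn about z gives the same grasp; the last joint's range is limited). The gripper opens to 92 mm and grips with 3 to 60 N. Pads are 19 mm wide; open, the fingers measure 130 mm over their backs; the gripper's body (75 mm by 190 mm) begins 47 mm behind the grasp point.
Start: joints at [-1.232, 0.434, 0.025, 1.573, -0.012, 1.134, -0.075], TCP at [0.267, 0.565, 0.244] pointing down, gripper open.
Joint ranges: [-2.62, 2.62], [-0.44, 2.09], [-1.27, 1.32], [0.08, 2.57], [-1.32, 4.46], [0.12, 2], [-2.74, 2.74]. Speed limits (rad/s): [2.22, 2.22, 3.01, 3.01, 3.14, 3.14, 3.14].

### API

Orientations are given as a rotation vector (axis times angle).
In Python, from cell import arm gives the robot as it stands.
- The arm moves only by the shell command python3 -m creep 'ROWS' [FORCE]. ROWS is JSON, a list that holds one entry, the list of rows, each a list of 7 numbers: the shift along the world's x, y, z in cm, then the turn, a rotation vector about the world's x, y, z in degrees, then the opening, from -1 (shut) to 1 (fully open), so that 0 is half open. In form: [[[tx, ty, tz, ax, ay, az, jaw], ...]]. A call has 1 to 5 rows; each row is the pose to reach, as a shift and turn from the pose commanded when the call began; what a row does not reach only later rows make up. A row lasts 1/10 s, in which the tool goes at most 50 mm and 8.59 degrees, less where a joint would pass 70% of its speed; a pose out of reach is approached as far as the arm can. A call with a gripper value outside its range is refused whole. The fingers move at their own pace and stop on an object; FORCE is the grip in N (left out, the last holds). Time passes only in rows, so rows that repeat a pose let the fingers close. It gives the time, the measured TCP pose, the force and the opening at its end, in the units of the state.
- arm.observe(): the state, without advancing time (a new reading comes with each control period).
- arm.get_image(name): name is "side" or "top"; returns the picture (480x640x3 uint8, red, green, blue); there is no depth.
- arm.camera_model(name): a dict with "vfov" (degrees; the focal length in pixels is half the picture's height over the tangent of half this angle, whatever the lens; pixels are square), "cx", "cy" (the principal point, pixels), "cam_to_world" (4x4, takes a point from camera to world coordinates). Camera axes: x right, y down, z forward; pixel columns grow to the right and rows downward; lengths in m; the calibration is good to about 2 mm. A picture is of the moment at which its call begins. camera_model takes no time and is no camera call.
- arm.sign_off(): hands the job in, once; it reports no verdict.
The state is a dict: "clock": time; "joints": joint angles; "dq": joint speeds; "joint_efforts": joint torques, N m; "position": TCP position; "ee_rot": TCP orientation; "force": force on the tool from outside, world axes, zero at the start; "ft_torque": the same for the moment, N m; "width": opening from 0.0 (shut) to 1.0 (fully open).
Only numpy, scipy, OpenCV 4.12 (cv2) and the standard library are available. Lean on these libraries where they do the work, as an engineer would, in place of code of your own. Each camera call takes 0.05 s, during which the arm holds its last target.

## Working session

There is one attempt and no reset: what is moved stays moved. The work goes in short steps, Python scripts to look and compute and a shell command to move; the robot and the scene stay as the last step left them, time stands still between calls to the robot, and variables do not carry over. Pictures are saved under pics/ and viewed, and the job is handed in when it is done.

```bash
ls; mkdir -p pics
python3 - <<'E'
from cell import arm
import cv2
print(arm.observe())
for n in("top","side"):
    im=arm.get_image(n); cv2.imwrite(f"pics/{n}0.png",im[:,:,::-1]); print(n,arm.camera_model(n))
E
```

```text
pics
{'clock': 0.0, 'joints': array([-1.23157282,  0.43521974,  0.02497408,  1.57408314, -0.01159122,
        1.13400907, -0.07507645]), 'dq': array([ 1.35544922e-05, -9.35770465e-04, -9.05333833e-04,  9.39992614e-04,
       -6.57441262e-04, -1.02319893e-03, -2.69879390e-04]), 'joint_efforts': array([ 4.98838654e-04, -6.67847514e+01,  9.85354856e-01, -3.14465046e+01,
       -6.05908153e-02,  4.24594141e-02,  1.41955184e-04]), 'position': array([0.26708924, 0.56452264, 0.24295238]), 'ee_rot': array([-6.88406974e-01, -3.06503886e+00,  2.45375441e-03]), 'force': array([-0.77663952, -0.45302974, -0.24603481]), 'ft_torque': array([-0.04769257, -0.06306061,  0.03954704]), 'width': 1.001041763712882}
top {'vfov': 49.10081404261993, 'cx': 322.9641136862047, 'cy': 239.81708081816055, 'cam_to_world': array([[-0.01306519, -0.99058158,  0.13629905,  0.31200709],
       [-0.99990131,  0.01223915, -0.00689677, -0.00717601],
       [ 0.00516363, -0.13637571, -0.99064373,  1.32344614],
       [ 0.        ,  0.        ,  0.        ,  1.        ]])}
side {'vfov': 45.83827715888082, 'cx': 330.86631622930315, 'cy': 236.75164731348653, 'cam_to_world': array([[ 0.85895932, -0.33147918,  0.3902697 , -0.13429516],
       [-0.51162765, -0.52488436,  0.68024522, -1.09172657],
       [-0.02064067, -0.78397574, -0.62044823,  1.08012284],
       [ 0.        ,  0.        ,  0.        ,  1.        ]])}
```

View pics/top0.png

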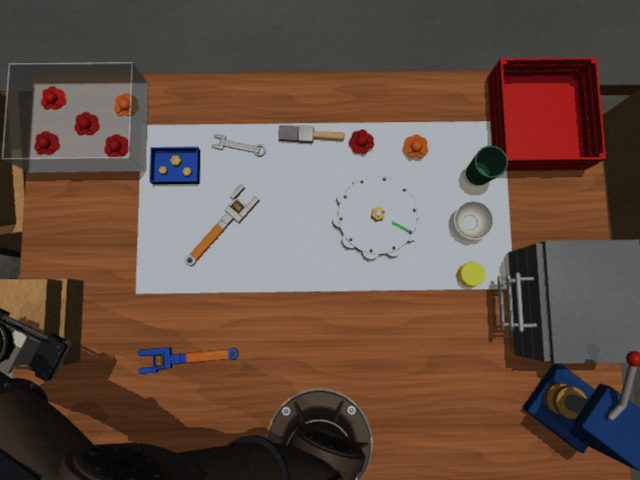

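View pics/side0.png

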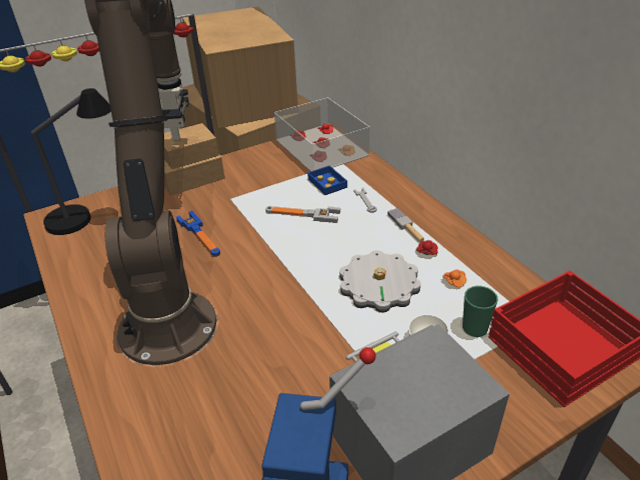

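Candidates for the wrench in the top view: steel with an orange sleeve at (222,225), blue look-alike at (188,358), small open-ended wrench at (238,145). By the description I choose (222,225) and check it in close crops.

Run:
```python
import cv2,numpy as np
t=cv2.imread("pics/top0.png")
a=cv2.resize(t[175:275,175:275],None,fx=6,fy=6,interpolation=cv2.INTER_CUBIC)
cv2.imwrite("pics/c_wr.png",a)
a=cv2.resize(t[170:265,325:425],None,fx=6,fy=6,interpolation=cv2.INTER_CUBIC)
cv2.imwrite("pics/c_die.png",a)
s=cv2.imread("pics/side0.png")
a=cv2.resize(s[240:320,330:430],None,fx=7,fy=7,interpolation=cv2.INTER_CUBIC)
cv2.imwrite("pics/c_dies.png",a)
```

```text
(no output)
```

View pics/c_wr.png

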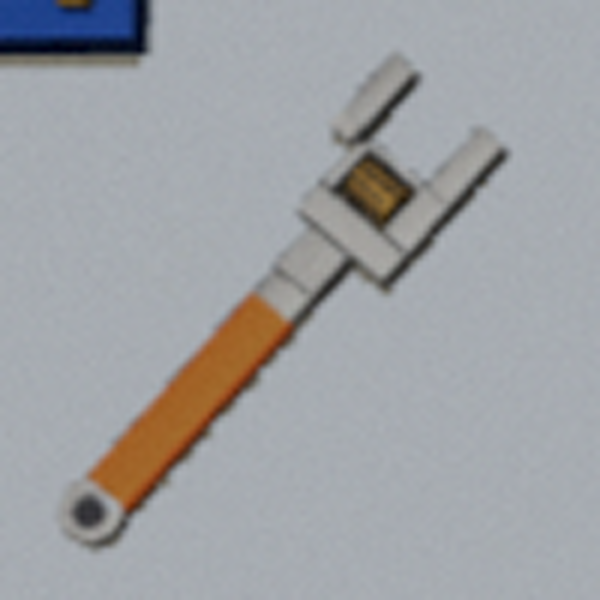

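View pics/c_die.png

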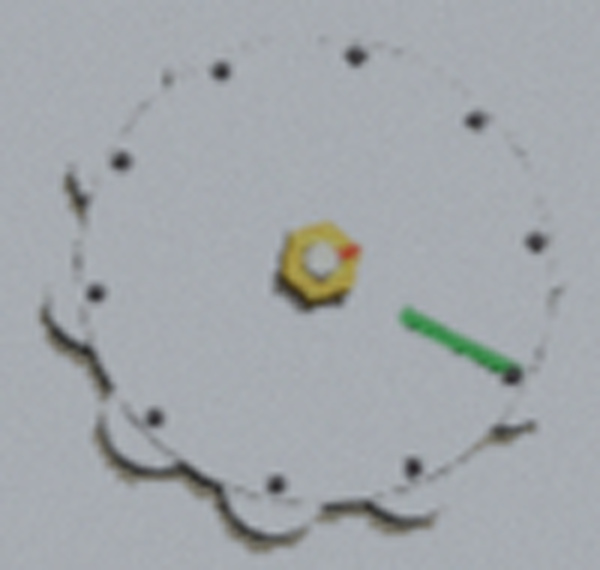

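View pics/c_dies.png

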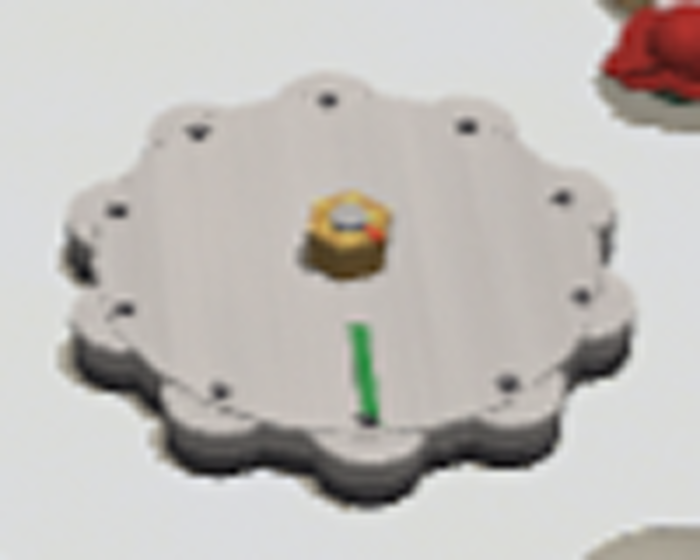

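The crop confirms the steel wrench: orange sleeve, brass worm at crop (375,188) = image (237,206), moving jaw at upper left and mouth open to the upper right. Nut at about (378,213); its red mark at (383,211) lies anticlockwise of the green bar, which runs (392,222) to (411,232).

```bash
cat > h.py <<'E'
import numpy as np
from cell import arm
_m={n:arm.camera_model(n) for n in("top","side")}
def ray(n,u,v):
    m=_m[n]; f=240/np.tan(np.radians(m["vfov"])/2)
    T=np.array(m["cam_to_world"]); d=T[:3,:3]@np.array([(u-m["cx"])/f,(v-m["cy"])/f,1.])
    return T[:3,3],d
def pt(n,u,v,z):
    o,d=ray(n,u,v); return o+d*(z-o[2])/d[2]
def proj(n,P):
    m=_m[n]; f=240/np.tan(np.radians(m["vfov"])/2)
    T=np.linalg.inv(np.array(m["cam_to_world"])); p=T[:3,:3]@np.asarray(P)+T[:3,3]
    return np.array([m["cx"]+f*p[0]/p[2],m["cy"]+f*p[1]/p[2]])
def cr(u,v,x0,y0,s): return (u+.5)/s-.5+x0,(v+.5)/s-.5+y0
E
python3 - <<'E'
from h import *
W=lambda u,v,z: pt("top",*cr(u,v,175,175,6),z)[:2]*1000
D=lambda u,v,z: pt("top",*cr(u,v,325,170,6),z)[:2]*1000
S=lambda u,v,z: pt("side",*cr(u,v,330,240,7),z)[:2]*1000
worm=W(375,188,.0215); hole=W(88,511,.012)
d=worm-hole; a=np.degrees(np.arctan2(d[1],d[0])); print("worm",worm,"hole",hole,"len",np.linalg.norm(d),"ang",a)
for q in [(483,128),(507,152),(388,285),(303,208),(402,55),(418,72)]: print(q,W(*q,.018))
n=D(322,260,.047);r=D(350,250,.044);g1=D(405,316,.026);g2=D(518,374,.026)
print("nut",n,"red",r,np.linalg.norm(r-n),"g",g1,g2)
ang=lambda v:np.degrees(np.arctan2(v[1],v[0]))
print("red ang",ang(r-n),"green",ang(g2-g1),ang(g2-n), ang(g1-n))
n2=S(350,218,.047);r2=S(378,235,.044);h1=S(357,325,.026);h2=S(372,417,.026)
print("side nut",n2,"red",r2,ang(r2-n2),"green",h1,h2,ang(h2-h1),ang(h2-n2))
# die holes
hs=np.array([D(*q,.026) for q in [(221,71),(356,56),(476,121),(536,242),(512,376),(413,467),(277,485),(155,418),(96,293),(121,161)]])
print("die centre",hs.mean(0))
for nm,u,v,z in [("bowl",473,222,.045),("spool",472,274,.04),("rosea",361,142,.02),("roseb",416,147,.02),("brush",345,136,.01),("smallw",266,151,.0)]: print(nm,pt("top",u,v,z)*1000)
E
```

```text
worm [580.09586606 199.17868044] hole [446.21636794 319.04941524] len 179.70173365608062 ang -41.84008538222744
(483, 128) [606.09765919 154.37284903]
(507, 152) [595.62928658 144.20140822]
(388, 285) [539.28839514 193.90174342]
(303, 208) [572.60360038 229.9372855 ]
(402, 55) [638.1104905  188.82715112]
(418, 72) [630.65206584 181.99623638]
nut [ 553.03726146 -153.55108502] red [ 557.66168446 -165.58078282] 12.88793689752315 g [ 532.81229366 -189.99049057] [ 507.73764068 -236.34500339]
red ang -68.97238041395305 green -118.4103870494025 -118.6847032477614 -119.03159421297032
side nut [ 551.44982753 -157.70611562] red [ 557.00225656 -168.88069681] -63.57812464995297 green [ 532.63176901 -190.87941453] [ 508.87699423 -235.01366103] -118.29087237352297 -118.84133135857748
die centre [ 553.65021898 -153.48935266]
bowl [ 527.76811455 -387.43992536   45.        ]
spool [ 399.6393213  -379.75573812   40.        ]
rosea [ 743.98605663 -117.35652814   20.        ]
roseb [ 729.07657098 -258.40026499   20.        ]
brush [763.89624777 -77.04385792  10.        ]
smallw [729.16696176 128.76062291   0.        ]
```

```bash
python3 -m creep '[[[3.1,-3.7,0,0,0,-3.3,0.1],[6.2,-7.4,0,0,0,-6.6,0.1],[9.3,-11.1,0,0,0,-9.9,0.1],[12.4,-14.8,0,0,0,-13.2,0.1],[15.5,-18.5,0,0,0,-16.4,0.1]]]' 30
python3 -m creep '[[[2.5,-3.0,-2.8,0,0,0,0.1],[5.0,-6.1,-5.7,0,0,0,0.1],[7.6,-9.2,-8.5,0,0,0,0.1],[10.1,-12.3,-11.3,0,0,0,0.1],[12.6,-15.3,-14.3,0,0,0,0.1]]]'
python3 - <<'E'
import cv2,numpy as np
t=cv2.imread("pics/top0.png")
cv2.imwrite("pics/c_nut.png",cv2.resize(t[200:226,364:394],None,fx=20,fy=20,interpolation=cv2.INTER_CUBIC))
E
```

```text
clock: 0.6
position: [0.423, 0.3782, 0.2435]
ee_rot: [-1.122, -2.934, 0.001]
force: [0.5, 0.3, 1.3]
width: 0.612
clock: 1.1
position: [0.5491, 0.2256, 0.0997]
ee_rot: [1.118, 2.936, 0.0]
force: [-0.0, 0.6, 0.6]
width: 0.549
```

View pics/c_nut.png

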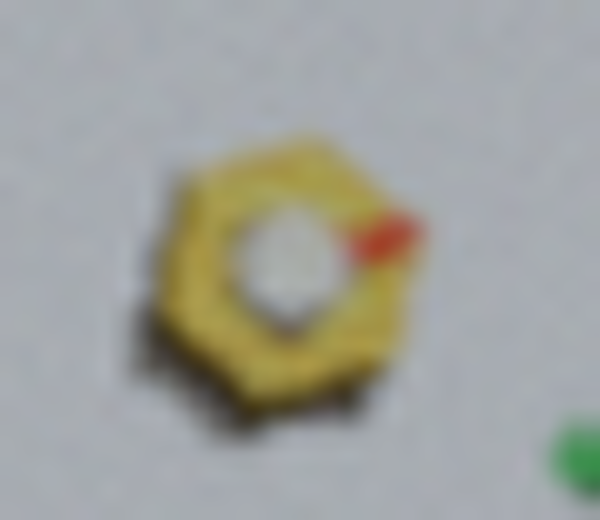

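Nut corners read at crop (315,138) and (255,405), with the red one at (425,228): nut about 46° short of home. Now I descend on the neck and grip.

```bash
python3 -m creep '[[[-0.1,0.1,-3.5,0,0,0,0.1],[-0.1,0.1,-6.5,0,0,0,0.1],[-0.1,0.1,-7.9,0,0,0,0.1],[-0.1,0.1,-7.9,0,0,0,0.1]]]' 40
python3 - <<'E'
from h import *
import cv2
for n in("side",):
    im=arm.get_image(n); cv2.imwrite("pics/s1.png",cv2.resize(im[150:270,230:390,::-1],None,fx=5,fy=5,interpolation=cv2.INTER_CUBIC))
E
```

```text
clock: 1.5
position: [0.5461, 0.2276, 0.0201]
ee_rot: [-1.117, -2.934, 0.004]
force: [0.6, -0.3, 0.4]
width: 0.552
```

View pics/s1.png

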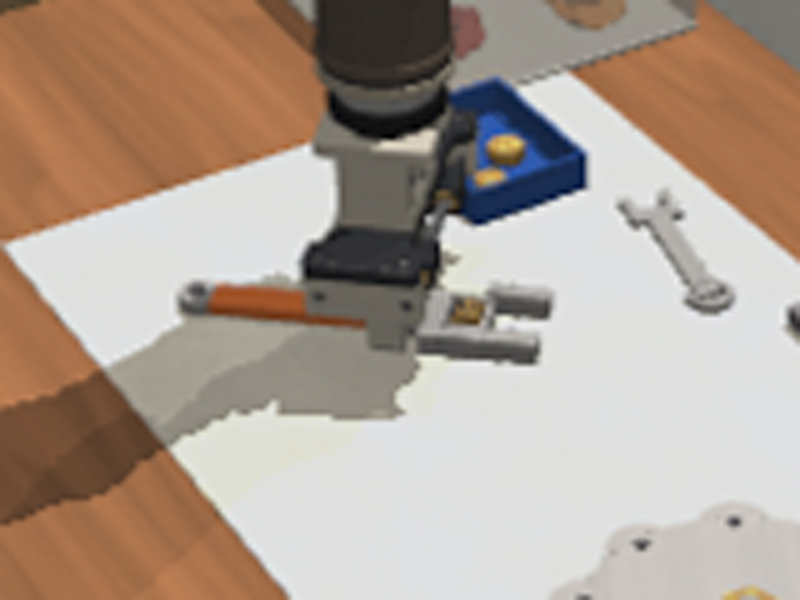

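The fingers straddle the neck just behind the head at crop (390,320). Closing.

```bash
python3 -m creep '[[[0,0,0,0,0,0,-1],[0,0,0,0,0,0,-1],[0,0,0,0,0,0,-1],[0,0,0,0,0,0,-1],[0,0,0,0,0,0,-1]]]' 45
python3 -m creep '[[[0,0,1.5,0,0,0,-1],[0,0,4,0,0,0,-1],[0,0,7,0,0,0,-1],[0,0,7,0,0,0,-1]]]'
```

```text
clock: 2.05
position: [0.5477, 0.2284, 0.0225]
ee_rot: [1.118, 2.935, 0.002]
force: [-0.3, -0.0, 5.8]
width: 0.235
clock: 2.45
position: [0.5493, 0.2287, 0.0959]
ee_rot: [1.118, 2.932, 0.007]
force: [0.8, 0.5, -5.2]
width: 0.236
```

Run:
```python
from h import *
import cv2
im=arm.get_image("top"); cv2.imwrite("pics/t2.png",cv2.resize(im[160:280,170:330,::-1],None,fx=5,fy=5,interpolation=cv2.INTER_CUBIC))
im=arm.get_image("side"); cv2.imwrite("pics/s2.png",cv2.resize(im[150:270,230:390,::-1],None,fx=5,fy=5,interpolation=cv2.INTER_CUBIC))
print(arm.observe())
```

```text
{'clock': 2.55, 'joints': array([-0.5994221 ,  0.54615416,  0.1633988 ,  1.82571826, -0.12082213,
        0.77855892,  0.46936982]), 'dq': array([ 0.00074796,  0.03044495, -0.00823647,  0.02382708, -0.00130143,
       -0.00833095,  0.00055867]), 'joint_efforts': array([ 8.43793480e-02, -7.20078707e+01,  4.13084328e+00, -2.67416400e+01,
        8.10276484e-02,  8.06588936e-02, -2.12136086e-02]), 'position': array([0.54716465, 0.22801416, 0.09232246]), 'ee_rot': array([1.11849906e+00, 2.93531079e+00, 1.02296738e-03]), 'force': array([-0.06776684,  0.65926901, -4.19322379]), 'ft_torque': array([0.00350557, 0.10839497, 0.0500191 ]), 'width': 0.23520917157412669}
```

View pics/t2.png

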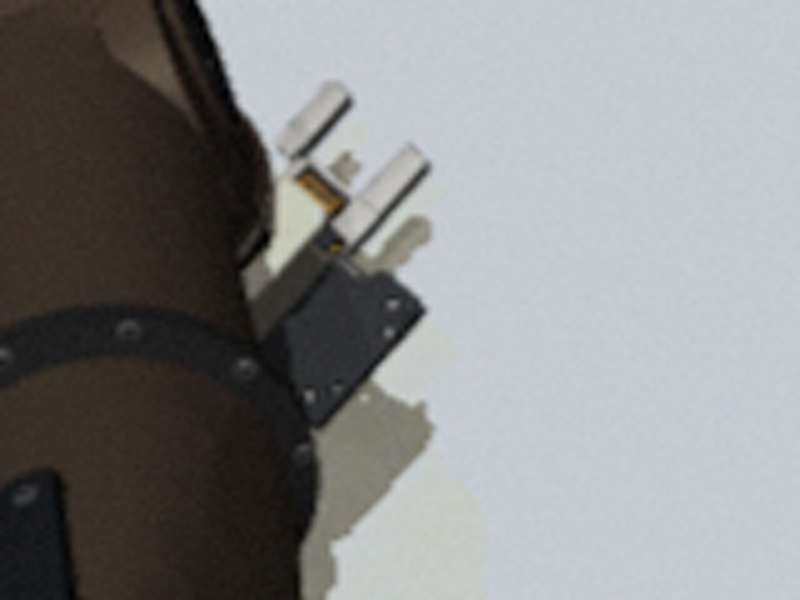

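View pics/s2.png

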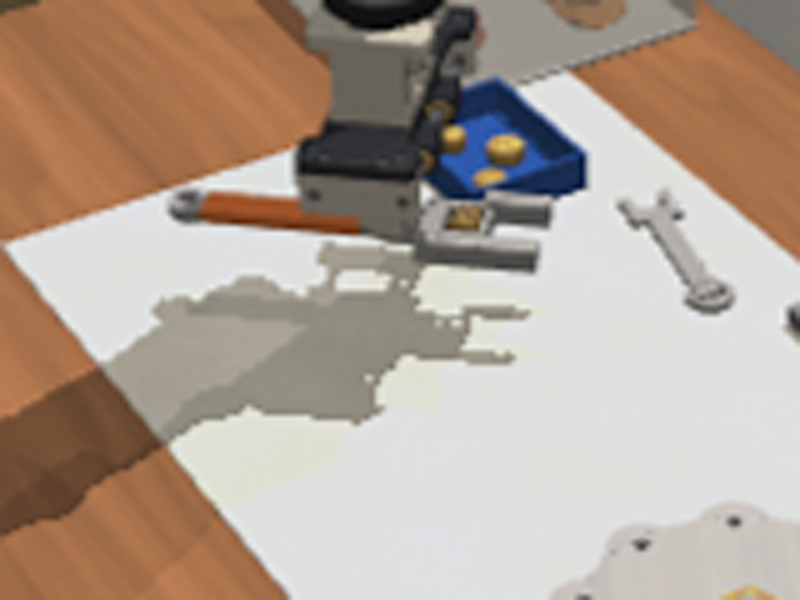

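Run:
```python
from h import *
W=lambda u,v,z: pt("top",*cr(u,v,170,160,5),z)[:2]*1000
z=.089
a=W(412,144,z);b=W(430,164,z);c=W(335,82,z);d=W(354,97,z);e=W(356,253,z);w=W(322,195,z+.004)
print(a,b,c,d,e,w)
dx=b-e; print("edge ang",np.degrees(np.arctan2(dx[1],dx[0])),np.linalg.norm(dx))
v=c-b; print("across",np.degrees(np.arctan2(v[1],v[0])),np.linalg.norm(v))
o=arm.observe(); tcp=o["position"][:2]*1000
from scipy.spatial.transform import Rotation as R
M=R.from_rotvec(o["ee_rot"]).as_matrix(); print(M.round(3))
th=np.radians(-41.7); ux=np.array([np.cos(th),np.sin(th)]);uy=np.array([-ux[1],ux[0]])
for p,l in((a,(16,-15)),(b,(16,-29)),(w,(-34,0))):
    r=tcp-p; print("tcp in wrench",l[0]+r@ux,l[1]+r@uy)
```

```text
[608.63348484 153.07218893] [598.70752253 144.38670341] [639.65325041 190.31983864] [632.12848846 181.10832799] [555.6694091  179.51589788] [583.25736237 195.36522907]
edge ang -39.22251081818825 55.55483338242532
across 48.285541457873016 61.533775628732386
[[-0.746  0.665  0.001]
 [ 0.665  0.746  0.   ]
 [-0.     0.001 -1.   ]]
tcp in wrench -79.74865553431202 0.06360574585084855
tcp in wrench -78.1154016894574 -0.848427714869846
tcp in wrench -82.6672594925133 0.36697407848396413
```

```bash
python3 -m creep '[[[-0.2,-3.5,0.5,0,0,-4,-1],[-0.6,-7.5,1,0,0,-8,-1],[-1,-11.8,1,0,0,-12.5,-1],[-1.3,-16,1,0,0,-17,-1],[-1.6,-20.3,1,0,0,-21.5,-1]]]'
python3 -m creep '[[[-0.3,-4.2,0,0,0,-4.5,-1],[-0.5,-8,0,0,0,-7.5,-1],[-0.6,-10.2,-1,0,0,-8.8,-1],[-0.6,-10.2,-1,0,0,-8.8,-1],[-0.6,-10.2,-1,0,0,-8.8,-1]]]'
python3 - <<'E'
from h import *
import cv2
im=arm.get_image("top"); cv2.imwrite("pics/t3.png",cv2.resize(im[150:270,290:450,::-1],None,fx=5,fy=5,interpolation=cv2.INTER_CUBIC))
im=arm.get_image("side"); cv2.imwrite("pics/s3.png",cv2.resize(im[190:330,270:450,::-1],None,fx=4.4,fy=4.2,interpolation=cv2.INTER_CUBIC))
print(arm.observe())
E
```

```text
clock: 3.05
position: [0.5297, 0.0235, 0.1005]
ee_rot: [-1.649, -2.671, 0.003]
force: [0.9, -0.1, -3.8]
width: 0.235
clock: 3.55
position: [0.5239, -0.0772, 0.0905]
ee_rot: [-1.847, -2.538, 0.003]
force: [0.8, 0.9, -5.0]
width: 0.236
{'clock': 3.65, 'joints': array([-0.18838422,  0.47746917,  0.31353723,  1.98918788, -0.22033539,
        0.70854688,  0.576164  ]), 'dq': array([-9.93206382e-03, -6.82015474e-03,  1.45071929e-05, -5.61547683e-03,
        2.60178218e-03,  1.31834293e-03, -9.60040032e-05]), 'joint_efforts': array([ 1.07796829e+00, -6.03606319e+01,  6.00041583e+00, -2.29154187e+01,
        1.03498832e-01,  4.79614106e-02,  3.12994824e-03]), 'position': array([ 0.52487317, -0.07577533,  0.09112571]), 'ee_rot': array([-1.84399902e+00, -2.54164850e+00,  4.74418118e-04]), 'force': array([-0.05724493,  1.52593754, -5.16645541]), 'ft_torque': array([ 0.03980346,  0.06334444, -0.03029567]), 'width': 0.23256655901287812}
```

View pics/t3.png

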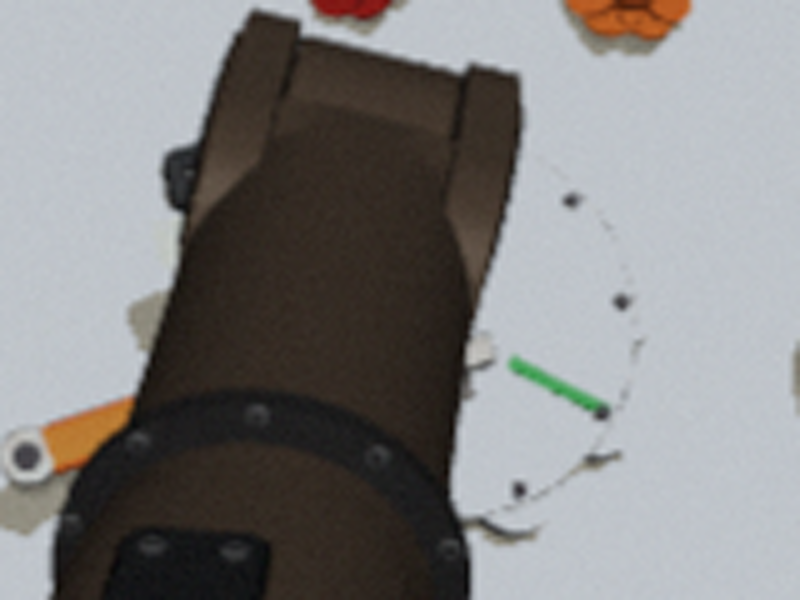

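View pics/s3.png

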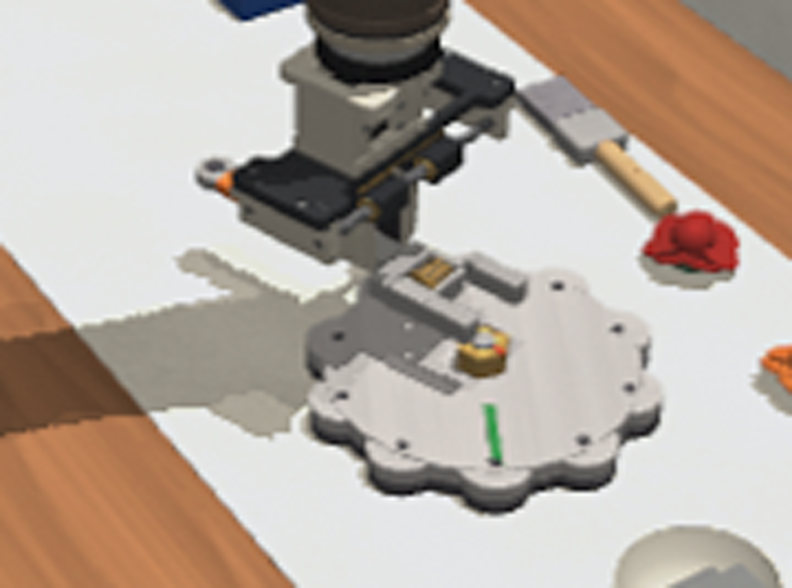

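```bash
cat >> h.py <<'E'
def overlay(name,im,box,s,wx,wy,wz,ang,jaw,out,nut=(553,-154.2),nang=-73):
    import cv2
    x0,y0,x1,y1=box
    c=cv2.resize(np.ascontiguousarray(im[y0:y1,x0:x1,::-1]),None,fx=s,fy=s,interpolation=cv2.INTER_CUBIC)
    th=np.radians(ang)
    def P(x,y,z):
        X=wx+x*np.cos(th)-y*np.sin(th); Y=wy+x*np.sin(th)+y*np.cos(th)
        return np.array([X,Y,wz+z])/1000
    def line(pts,col):
        q=[((proj(name,p)-[x0,y0]+.5)*s-.5).round().astype(int) for p in pts]
        for a,b in zip(q,q[1:]): cv2.line(c,tuple(map(int,a)),tuple(map(int,b)),col,1,cv2.LINE_AA)
    for y in((-29,-15),(15+jaw,28+jaw)):
        line([P(-10,y[0],18),P(16,y[0],18),P(16,y[1],18),P(-10,y[1],18)],(0,0,255))
        line([P(-10,y[0],0),P(16,y[0],0),P(16,y[1],0),P(-10,y[1],0)],(0,128,255))
    line([P(-62,-29,18),P(-10,-29,18)],(0,0,255))
    line([P(-18.5,-15,18),P(-18.5,15,18)],(0,0,255))
    line([P(-226,-11,15),P(-86,-11,15)],(255,0,255));line([P(-226,11,15),P(-86,11,15)],(255,0,255))
    line([P(-44,-11,22),P(-24,-11,22),P(-24,11,22),P(-44,11,22),P(-44,-11,22)],(255,0,0))
    for z in(44,26):
        line([np.array([nut[0]+17.3*np.cos(np.radians(nang+60*k)),nut[1]+17.3*np.sin(np.radians(nang+60*k)),z])/1000 for k in range(7)],(0,255,0))
    cv2.imwrite(out,c)
def worg(tx=-79,ty=0,tz=21.5):
    from scipy.spatial.transform import Rotation as R
    o=arm.observe(); M=R.from_rotvec(o["ee_rot"]).as_matrix(); p=o["position"]*1000
    ux=-M[:2,0]; uy=np.array([-ux[1],ux[0]]); a=np.degrees(np.arctan2(ux[1],ux[0]))
    w=p[:2]-ux*tx-uy*ty; return w[0],w[1],p[2]-tz,a
E
python3 - <<'E'
from h import *
import cv2
im=arm.get_image("side"); w=worg(); print(w)
overlay("side",im,(330,235,430,305),8,*w,5.5,"pics/o3.png")
E
```

```text
(np.float64(549.6697535228627), np.float64(-150.70656181359743), np.float64(69.86554147077155), np.float64(-71.89883980742644))
```

View pics/o3.png

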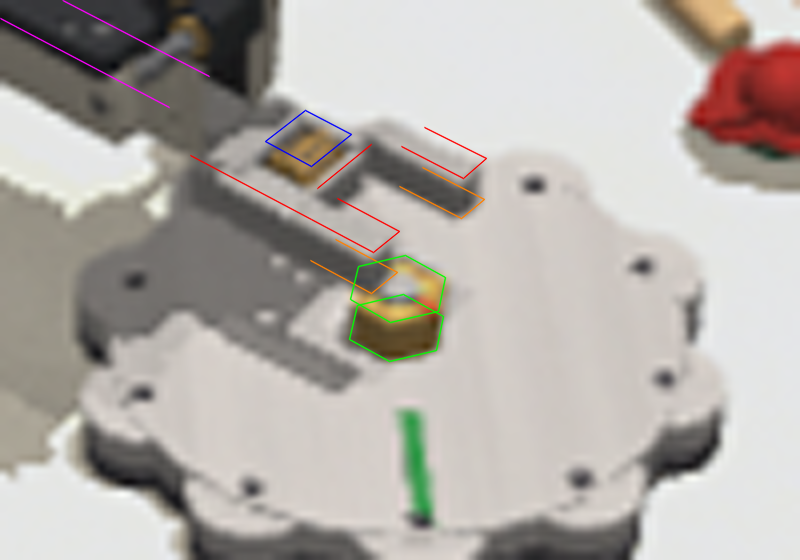

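Run:
```python
from h import *
from scipy.optimize import least_squares
from scipy.spatial.transform import Rotation as R
S=lambda u,v: cr(u,v,330,235,8)
obs=[("side",S(396,246),(16,-15,18)),("side",S(372,262),(16,-29,18)),("side",S(306,155),(-34,0,21.5)),("side",S(336,206),(-18.5,-15,18)),
("side",(270+215/4.4,190+172/4.2),(-214,0,14)),("top",cr(28,457,290,150,5),(-214,0,14))]
w=worg()
def P(p,l): 
    return (np.array(p[:3])+R.from_euler("zyx",[p[3],p[4],0]).apply(np.array(l)))/1000
f=lambda p:np.concatenate([proj(n,P(p,l))-o for n,o,l in obs])
p0=[w[0],w[1],w[2],np.radians(w[3]),0]
print("pred res",f(p0).reshape(-1,2).round(1).tolist())
s=least_squares(f,p0); print(s.x[:3],np.degrees(s.x[3:]),f(s.x).reshape(-1,2).round(1).tolist())
s2=least_squares(lambda q:f([*q,0]),p0[:4]); print(s2.x[:3],np.degrees(s2.x[3]),f([*s2.x,0]).reshape(-1,2).round(1).tolist())
```

```text
pred res [[0.3, -1.9], [0.1, -1.2], [0.3, -2.0], [-2.4, -2.3], [0.0, -2.6], [-1.0, -1.1]]
[ 550.82043571 -151.96908825   64.59227398] [-71.27434417  -1.8746259 ] [[0.8, -0.1], [0.6, 0.7], [0.5, -0.2], [-2.0, -0.4], [0.0, -0.0], [-0.0, -0.1]]
[ 550.55997334 -151.69597131   63.47399392] -71.1465241405964 [[0.9, 0.0], [0.7, 0.7], [0.6, -0.1], [-2.0, -0.3], [-0.1, -0.3], [-0.1, -0.0]]
```

The overlay shows the wrench level and about 5 mm lower than I assumed; jaws (fixed tip at crop (396,246)) are lined up with the nut to within about 1 mm. I'll shift 1 mm sideways and come down in stages.

```bash
python3 -m creep '[[[-0.1,0,-0.8,0,0,0,-1],[-0.1,0,-1.6,0,0,0,-1],[-0.1,0,-1.6,0,0,0,-1]]]'
python3 - <<'E'
from h import *
import cv2
im=arm.get_image("side"); w=worg(tz=26); print(w)
overlay("side",im,(330,235,430,305),8,*w,5.5,"pics/o4.png")
E
```

```text
clock: 4.0
position: [0.5233, -0.0764, 0.0744]
ee_rot: [-1.845, -2.541, 0.002]
force: [0.4, -0.0, -4.0]
width: 0.236
(np.float64(548.0109513126614), np.float64(-151.7615148778536), np.float64(48.89387308949301), np.float64(-71.9882068449557))
```

View pics/o4.png

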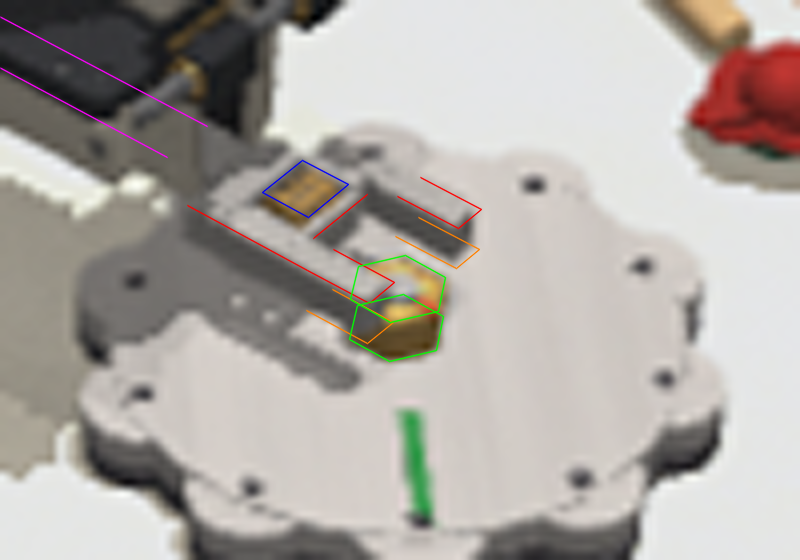

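```bash
python3 -m creep '[[[0,0,-0.5,0,0,0,-1],[0,0,-1,0,0,0,-1],[0,0,-1,0,0,0,-1]]]'
python3 - <<'E'
from h import *
import cv2
im=arm.get_image("side"); w=worg(tz=26); print(w,arm.observe()["force"])
overlay("side",im,(330,235,430,305),8,*w,5.5,"pics/o5.png")
E
```

```text
clock: 4.35
position: [0.5238, -0.077, 0.065]
ee_rot: [-1.847, -2.541, 0.001]
force: [-0.3, -0.3, -4.7]
width: 0.234
(np.float64(548.3668321396651), np.float64(-152.15385178164638), np.float64(39.34741672775189), np.float64(-72.02324783070904)) [ 0.60255865 -0.20819956 -4.79114824]
```

View pics/o5.png

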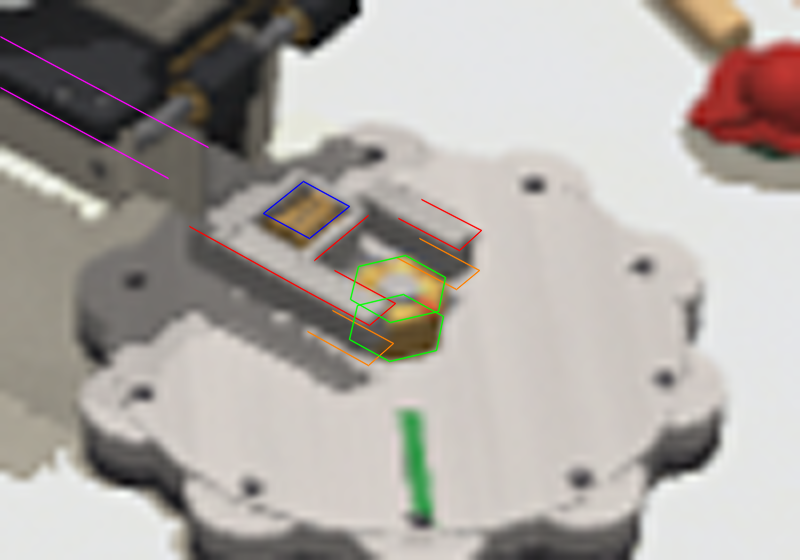

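```bash
python3 -m creep '[[[0,0,-0.3,0,0,0,-1],[0,0,-0.6,0,0,0,-1],[0,0,-0.9,0,0,0,-1],[0,0,-0.9,0,0,0,-1]]]'
```

```text
clock: 4.8
position: [0.524, -0.077, 0.0563]
ee_rot: [-1.847, -2.541, 0.001]
force: [-0.1, 0.1, -5.1]
width: 0.236
```

```bash
python3 -m creep '[[[0,0,-0.1,0,0,0,-1],[0,0,-0.2,0,0,0,-1],[0,0,-0.3,0,0,0,-1],[0,0,-0.3,0,0,0,-1]]]'
```

```text
clock: 5.2
position: [0.5242, -0.077, 0.0537]
ee_rot: [-1.847, -2.541, 0.0]
force: [-0.6, -0.1, -3.9]
width: 0.233
```

```bash
python3 -m creep '[[[0,0,-0.1,0,0,0,-1],[0,0,-0.2,0,0,0,-1],[0,0,-0.2,0,0,0,-1]]]'; python3 -m creep '[[[0,0,-0.1,0,0,0,-1],[0,0,-0.2,0,0,0,-1],[0,0,-0.2,0,0,0,-1]]]'
python3 - <<'E'
from h import *
import cv2
im=arm.get_image("side"); w=worg(tz=23); print(w,arm.observe()["force"])
overlay("side",im,(330,235,430,305),8,*w,5.5,"pics/o6.png")
E
```

```text
clock: 5.5
position: [0.5242, -0.077, 0.0516]
ee_rot: [-1.847, -2.541, 0.0]
force: [-0.1, -0.5, -4.8]
width: 0.234
clock: 5.8
position: [0.5242, -0.077, 0.0496]
ee_rot: [-1.847, -2.541, 0.0]
force: [0.5, 0.2, -5.4]
width: 0.233
(np.float64(548.5830673643003), np.float64(-152.13406437531796), np.float64(26.660382819117572), np.float64(-72.01313566486552)) [-0.20630953  0.67019138 -3.83721054]
```

View pics/o6.png

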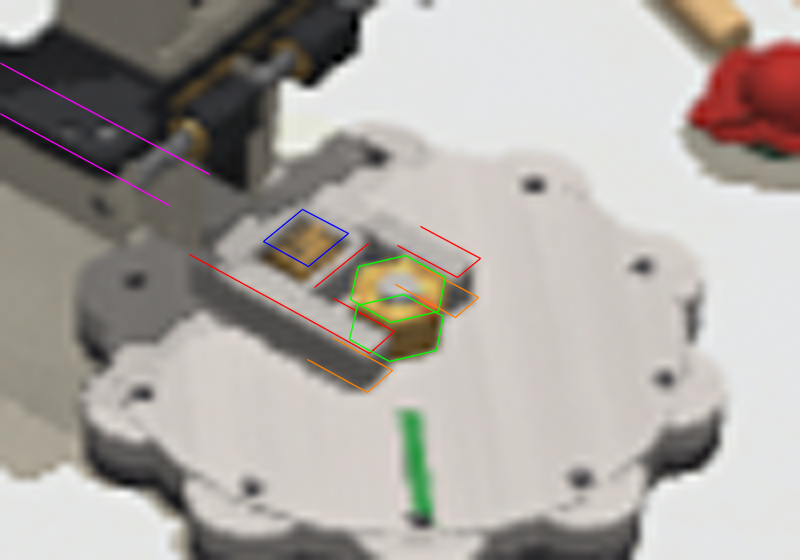

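```bash
python3 -m creep '[[[0,0,-0.1,0,0,0,-1],[0,0,-0.1,0,0,0,-1]]]'; python3 -m creep '[[[0,0,-0.1,0,0,0,-1],[0,0,-0.1,0,0,0,-1]]]';python3 -m creep '[[[0,0,-0.1,0,0,0,-1],[0,0,-0.1,0,0,0,-1]]]'
```

```text
clock: 6.05
position: [0.5244, -0.077, 0.0487]
ee_rot: [1.847, 2.541, 0.0]
force: [-0.2, 0.6, -3.3]
width: 0.233
clock: 6.25
position: [0.5243, -0.077, 0.0484]
ee_rot: [1.847, 2.541, 0.001]
force: [-3.1, 0.0, 8.3]
width: 0.238
clock: 6.45
position: [0.5244, -0.077, 0.0484]
ee_rot: [1.847, 2.541, 0.002]
force: [-8.4, 2.0, 22.0]
width: 0.229
```

```bash
python3 -m creep '[[[0,0,0.1,0,0,0,-1],[0,0,0.15,0,0,0,-1]]]'
python3 - <<'E'
from h import *
import cv2
im=arm.get_image("side"); w=worg(tz=22.4); print(w,arm.observe()["force"])
x0,y0,x1,y1=350,245,410,290
cv2.imwrite("pics/s7.png",cv2.resize(np.ascontiguousarray(im[y0:y1,x0:x1,::-1]),None,fx=13,fy=13,interpolation=cv2.INTER_CUBIC))
E
```

```text
clock: 6.65
position: [0.5244, -0.077, 0.0485]
ee_rot: [1.847, 2.541, 0.001]
force: [-0.6, 0.1, -2.9]
width: 0.236
(np.float64(548.8264453272151), np.float64(-152.14057083024355), np.float64(26.060940781307295), np.float64(-72.01756908422287)) [-2.45492258  0.23395648  4.86188631]
```

View pics/s7.png

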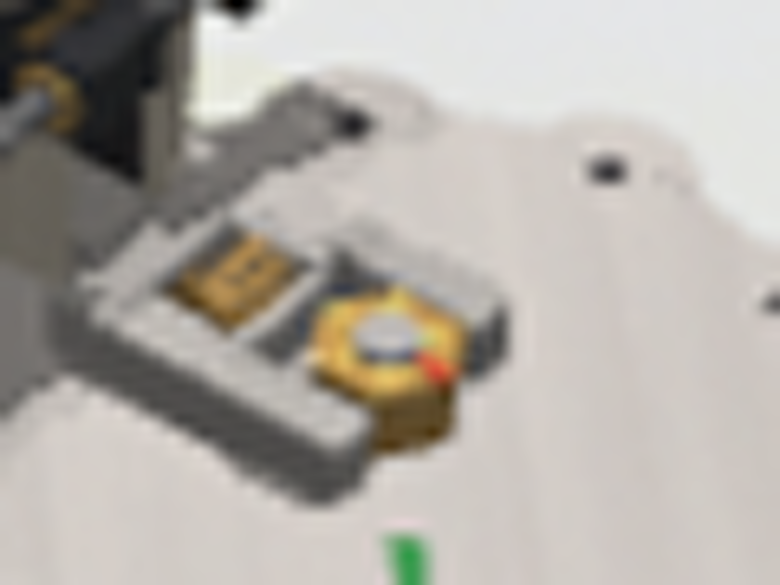

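Contact with the die came at TCP z 48.4 mm. The mouth is around the nut, with the nut nearer the moving jaw (gap near crop (430,305)) and a few mm off the throat. I'll slide the wrench 2.5 mm in its +y and 1.5 mm in +x.

```bash
python3 -m creep '[[[0.1,-0.02,0.05,0,0,0,-1],[0.2,-0.04,0.05,0,0,0,-1],[0.29,-0.06,0.05,0,0,0,-1],[0.29,-0.06,0.05,0,0,0,-1]]]'
python3 - <<'E'
from h import *
import cv2
im=arm.get_image("side"); w=worg(tz=22.4); print(w,arm.observe()["force"])
x0,y0,x1,y1=350,245,410,290
cv2.imwrite("pics/s8.png",cv2.resize(np.ascontiguousarray(im[y0:y1,x0:x1,::-1]),None,fx=13,fy=13,interpolation=cv2.INTER_CUBIC))
E
```

```text
clock: 7.1
position: [0.5272, -0.0777, 0.0486]
ee_rot: [-1.847, -2.541, 0.0]
force: [-1.2, 0.1, -2.5]
width: 0.24
(np.float64(551.623750942028), np.float64(-152.81372504335), np.float64(26.183416502523457), np.float64(-72.01938260482662)) [-0.24103494 -1.07597464 -3.16936644]
```

View pics/s8.png

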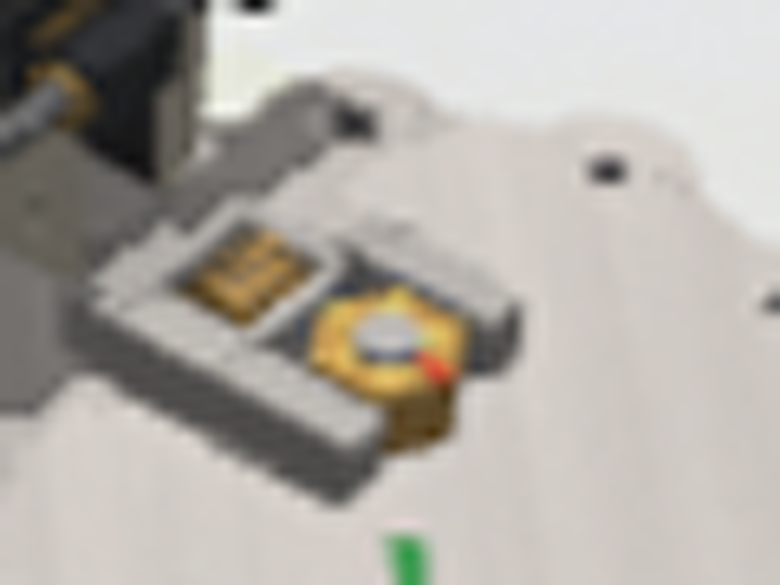

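```bash
python3 -m creep '[[[0,0,-0.04,0,0,0,-1],[0,0,-0.04,0,0,0,-0.4],[0,0,-0.04,0,0,0,-0.2],[0,0,-0.04,0,0,0,-0.2],[0,0,-0.04,0,0,0,-0.2]]]' 20
python3 -m creep '[[[0,0,2,0,0,0,-0.2],[0,0,4.5,0,0,0,-0.2],[0.5,-1.5,5,0,0,0,-1],[1.1,-3.4,4.5,0,0,0,-1],[1.1,-3.4,3.5,0,0,0,-1]]]' 20
python3 - <<'E'
from h import *
import cv2
im=arm.get_image("side"); print(arm.observe()["force"],arm.observe()["position"])
overlay("side",im,(330,235,430,305),8,551.6,-152.8,26,-72,5.5,"pics/o9.png")
im=arm.get_image("top"); cv2.imwrite("pics/t9.png",cv2.resize(im[150:270,290:450,::-1],None,fx=5,fy=5,interpolation=cv2.INTER_CUBIC))
E
```

```text
clock: 7.65
position: [0.5274, -0.0776, 0.0484]
ee_rot: [1.847, 2.541, 0.0]
force: [0.3, 0.3, 0.2]
width: 0.396
clock: 8.15
position: [0.5396, -0.1153, 0.084]
ee_rot: [1.849, 2.535, 0.0]
force: [0.5, 0.3, 0.3]
width: 0.188
[-1.32051657  0.62869541 -0.94386496] [ 0.53781421 -0.11346854  0.08166944]
```

View pics/o9.png

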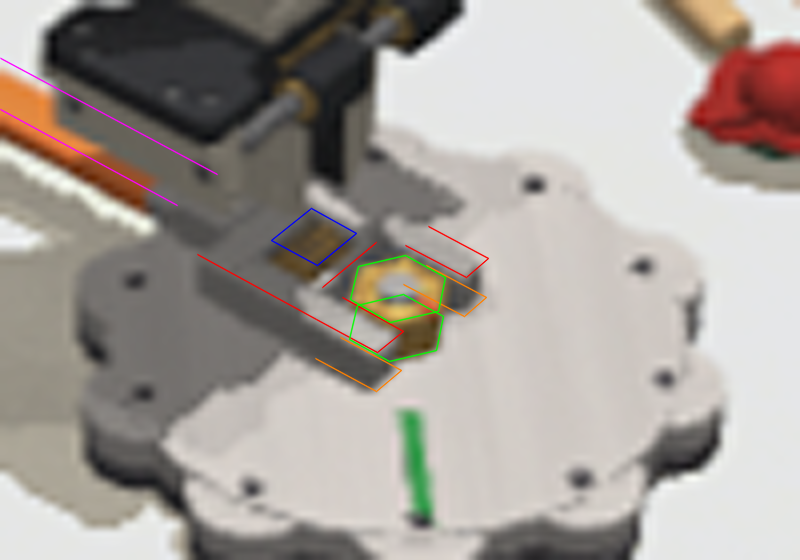

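View pics/t9.png

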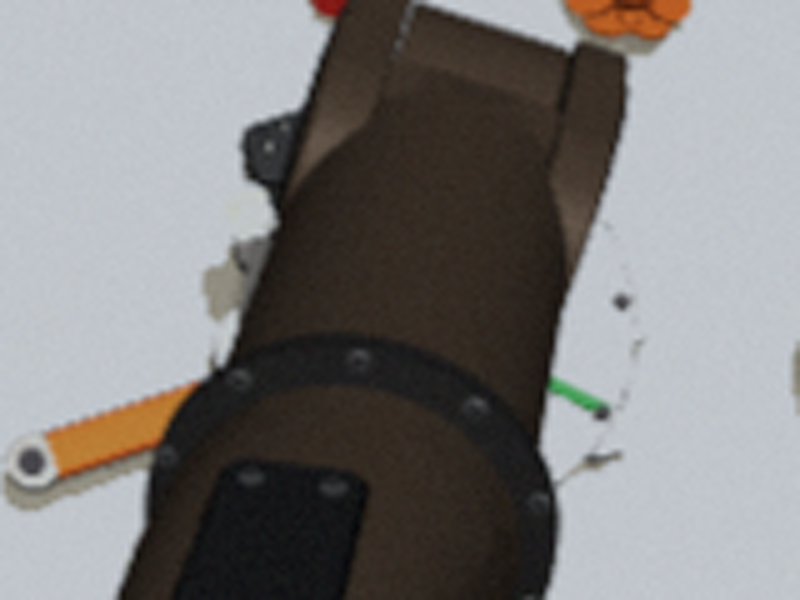

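```bash
python3 -m creep '[[[0.06,-0.19,-0.7,0,0,0,-1],[0.06,-0.19,-1.4,0,0,0,-1],[0.06,-0.19,-1.4,0,0,0,-1]]]' 20
python3 -m creep '[[[0,0,-0.1,0,0,0,-1],[0,0,-0.15,0,0,0,-1],[0,0,-0.15,0,0,0,-1]]]'
```

```text
clock: 8.55
position: [0.538, -0.113, 0.0682]
ee_rot: [-1.845, -2.54, 0.001]
force: [-0.9, 0.5, -0.7]
width: 0.007
clock: 8.85
position: [0.5389, -0.1134, 0.068]
ee_rot: [1.847, 2.541, 0.0]
force: [0.3, -0.4, 0.0]
width: 0.006
```

Run:
```python
from h import *
p=pt("top",*cr(32,461,290,150,5),.040)*1000; print(p)
o=np.array([551.6,-152.8]);d=o-p[:2];print(np.linalg.norm(d),np.degrees(np.arctan2(d[1],d[0])))
```

```text
[484.48119693  50.38589669  40.        ]
213.98467781188177 -71.71995777708074
```

```bash
python3 -m creep '[[[0,0,-0.1,0,0,0,-1],[0,0,-0.2,0,0,0,-1],[0,0,-0.2,0,0,0,-1]]]'
python3 -m creep '[[[0,0,-0.05,0,0,0,-1],[0,0,-0.05,0,0,0,-1]]]'
python3 -m creep '[[[0,0,-0.05,0,0,0,-1],[0,0,-0.05,0,0,0,-1]]]'
```

```text
clock: 9.15
position: [0.5387, -0.1135, 0.0658]
ee_rot: [-1.847, -2.541, -0.0]
force: [-0.7, 0.5, -0.4]
width: 0.01
clock: 9.35
position: [0.5388, -0.1135, 0.0654]
ee_rot: [1.847, 2.541, 0.0]
force: [-0.5, -0.3, -0.6]
width: 0.003
clock: 9.55
position: [0.5388, -0.1135, 0.0651]
ee_rot: [1.847, 2.541, 0.0]
force: [-1.0, 0.2, 5.4]
width: 0.003
```

```bash
python3 -m creep '[[[0,0,-0.03,0,0,0,-1],[0.04,-0.13,-0.03,0,0,0,-1],[0.09,-0.27,-0.03,0,0,0,-1]]]'
python3 -m creep '[[[0.08,-0.25,0,0,0,0,-1],[0.17,-0.52,0,0,0,0,-1],[0.26,-0.8,0,0,0,0,-1],[0.35,-1.07,0,0,0,0,-1]]]'
python3 - <<'E'
from h import *
print(arm.observe()["force"],arm.observe()["position"])
E
```

```text
clock: 9.85
position: [0.5395, -0.1156, 0.065]
ee_rot: [-1.846, -2.541, -0.001]
force: [-2.6, 2.0, 9.1]
width: 0.005
clock: 10.25
position: [0.543, -0.1261, 0.065]
ee_rot: [-1.846, -2.541, -0.001]
force: [-2.5, 2.6, 8.7]
width: 0.006
[-2.51049864  2.64979597  8.67772171] [ 0.54298997 -0.12606249  0.06497438]
```

Rolling works: 9 N down, about 3.6 N along the rim. Repeating the stroke.

```bash
python3 -m creep '[[[0,0,0.4,0,0,0,-1],[-0.45,1.4,0.4,0,0,0,-1],[-0.45,1.4,0.1,0,0,0,-1],[-0.45,1.4,0,0,0,0,-1],[-0.45,1.4,0,0,0,0,-1]]]'
python3 -m creep '[[[0.1,-0.3,0,0,0,0,-1],[0.19,-0.6,0,0,0,0,-1],[0.29,-0.9,0,0,0,0,-1],[0.38,-1.2,0,0,0,0,-1],[0.48,-1.5,0,0,0,0,-1]]]'
python3 - <<'E'
from h import *
import cv2
im=arm.get_image("side"); print(arm.observe()["force"],arm.observe()["position"])
x0,y0,x1,y1=350,245,410,290
cv2.imwrite("pics/s10.png",cv2.resize(np.ascontiguousarray(im[y0:y1,x0:x1,::-1]),None,fx=13,fy=13,interpolation=cv2.INTER_CUBIC))
E
```

```text
clock: 10.75
position: [0.5387, -0.1116, 0.0649]
ee_rot: [-1.845, -2.542, -0.002]
force: [-2.1, 4.2, 10.7]
width: 0.01
clock: 11.25
position: [0.5437, -0.1268, 0.065]
ee_rot: [-1.845, -2.542, -0.002]
force: [-1.0, 2.7, 10.3]
width: 0.002
[-1.02984524  3.30148898  8.45456422] [ 0.54390213 -0.12745825  0.06497731]
```

View pics/s10.png

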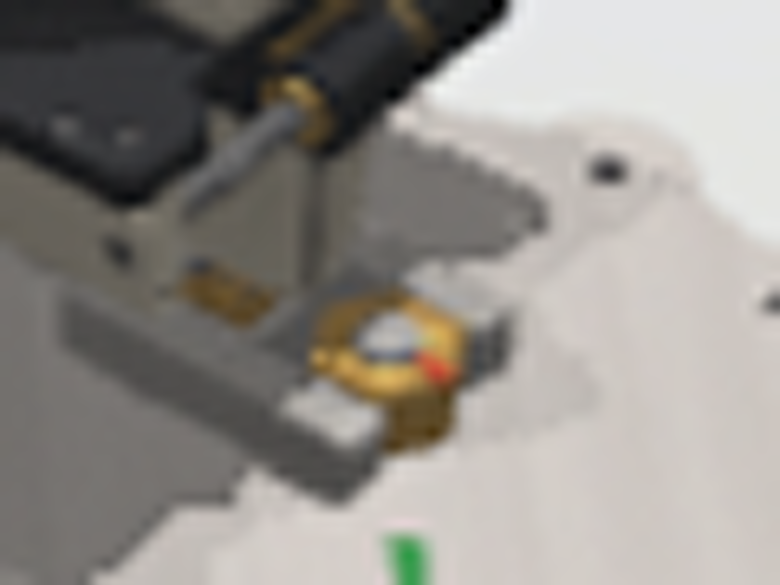

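The moving jaw's tip has come in from crop (520,315) to (510,318). More strokes.

```bash
python3 -m creep '[[[0,0,0.4,0,0,0,-1],[-0.48,1.5,0.4,0,0,0,-1],[-0.48,1.5,0.1,0,0,0,-1],[-0.48,1.5,0,0,0,0,-1],[-0.48,1.5,0,0,0,0,-1]]]'
python3 -m creep '[[[0.1,-0.3,0,0,0,0,-1],[0.19,-0.6,0,0,0,0,-1],[0.29,-0.9,0,0,0,0,-1],[0.38,-1.2,0,0,0,0,-1],[0.48,-1.5,0,0,0,0,-1]]]'
python3 -m creep '[[[0,0,0.4,0,0,0,-1],[-0.48,1.5,0.4,0,0,0,-1],[-0.48,1.5,0.1,0,0,0,-1],[-0.48,1.5,0,0,0,0,-1],[-0.48,1.5,0,0,0,0,-1]]]'
python3 -m creep '[[[0.1,-0.3,0,0,0,0,-1],[0.19,-0.6,0,0,0,0,-1],[0.29,-0.9,0,0,0,0,-1]]]'
python3 -m creep '[[[0.1,-0.3,0,0,0,0,-1],[0.19,-0.6,0,0,0,0,-1]]]'
python3 - <<'E'
from h import *
import cv2
im=arm.get_image("side"); print(arm.observe()["force"],arm.observe()["position"])
x0,y0,x1,y1=350,245,410,290
cv2.imwrite("pics/s11.png",cv2.resize(np.ascontiguousarray(im[y0:y1,x0:x1,::-1]),None,fx=13,fy=13,interpolation=cv2.INTER_CUBIC))
E
```

```text
clock: 11.8
position: [0.5386, -0.1115, 0.0649]
ee_rot: [-1.844, -2.542, -0.001]
force: [-3.3, 3.0, 11.6]
width: 0.005
clock: 12.3
position: [0.5442, -0.1263, 0.065]
ee_rot: [1.845, 2.543, 0.003]
force: [-0.2, 5.7, 10.8]
width: 0.005
clock: 12.8
position: [0.5382, -0.1108, 0.0647]
ee_rot: [-1.843, -2.541, -0.002]
force: [-3.4, 5.7, 12.8]
width: 0.007
clock: 13.1
position: [0.5413, -0.1191, 0.0648]
ee_rot: [-1.842, -2.541, -0.003]
force: [-4.0, 9.3, 15.1]
width: 0.005
clock: 13.3
position: [0.5432, -0.1239, 0.0648]
ee_rot: [-1.841, -2.541, -0.005]
force: [-3.8, 13.3, 15.5]
width: 0.005
[-3.61727835 12.12243129 14.85893421] [ 0.54336452 -0.12435602  0.06488017]
```

View pics/s11.png

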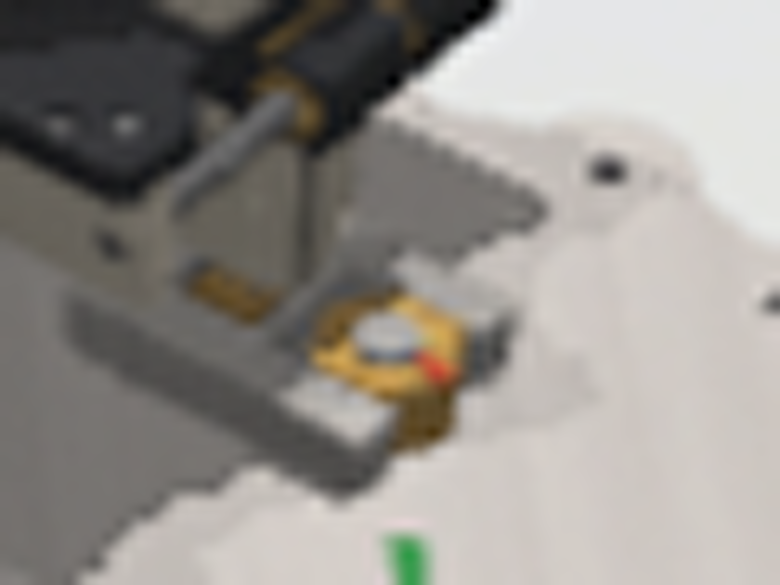

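Side force rose to about 13 N and total to about 20 N, so the jaws have probably nipped. I'll lift off and look.

```bash
python3 -m creep '[[[0,0,0.5,0,0,0,-1],[-1,3,2,0,0,0,-1],[-2,5.5,4,0,0,0,-1],[-2,5.5,4,0,0,0,-1]]]'
python3 - <<'E'
from h import *
import cv2
im=arm.get_image("side"); print(arm.observe()["force"],arm.observe()["position"])
x0,y0,x1,y1=350,245,410,290
cv2.imwrite("pics/s12.png",cv2.resize(np.ascontiguousarray(im[y0:y1,x0:x1,::-1]),None,fx=13,fy=13,interpolation=cv2.INTER_CUBIC))
im=arm.get_image("top"); cv2.imwrite("pics/t12.png",cv2.resize(im[150:270,290:450,::-1],None,fx=5,fy=5,interpolation=cv2.INTER_CUBIC))
E
```

```text
clock: 13.75
position: [0.5233, -0.0694, 0.1058]
ee_rot: [-1.842, -2.545, -0.003]
force: [0.5, 0.2, 0.1]
width: 0.004
[ 0.72415507 -0.26596161  0.24563807] [ 0.52361655 -0.07126485  0.10516973]
```

View pics/s12.png

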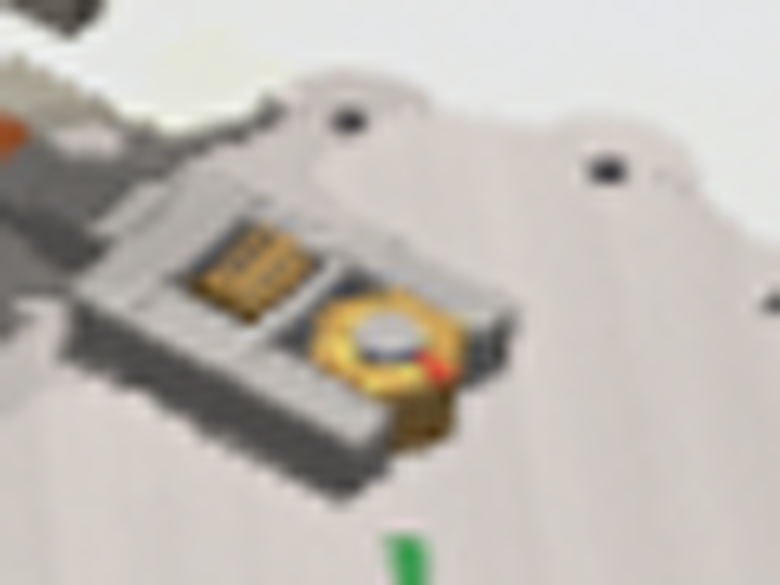

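View pics/t12.png

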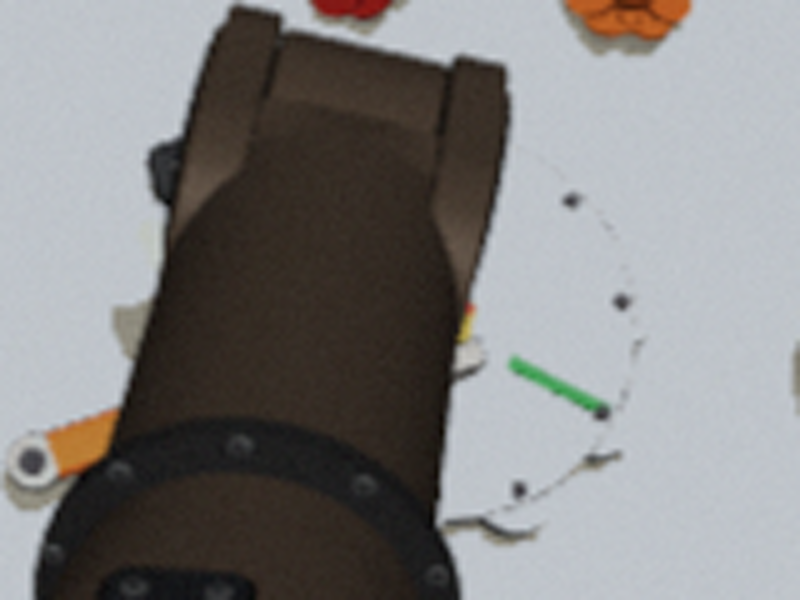

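Run:
```python
import cv2
for n in("s8","s12"):
    im=cv2.imread(f"pics/{n}.png")
    cv2.imwrite(f"pics/{n}z.png",cv2.resize(im[230:520,220:560],None,fx=2.2,fy=2,interpolation=cv2.INTER_CUBIC))
```

```text
(no output)
```

View pics/s8z.png

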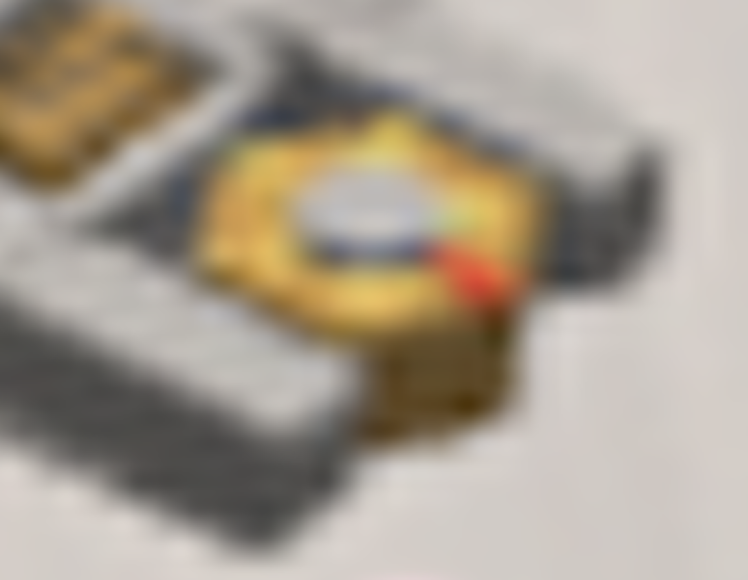

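View pics/s12z.png

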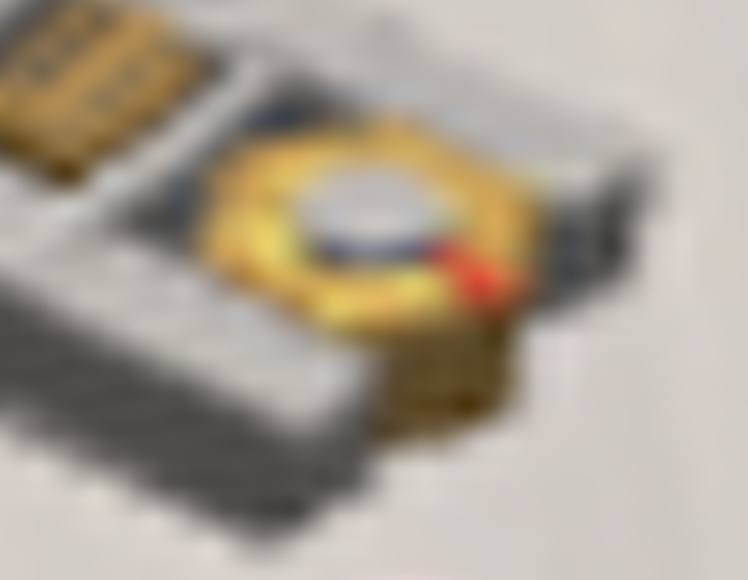

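Now both jaws lie against the nut's flats (s8z had a dark gap by the upper flat around (430,110); it is gone in s12z), so it is snug. Next I straddle the handle loosely 185 mm out to swing it.

```bash
python3 -m creep '[[[-0.9,3.1,0.5,0,0,0,-0.26],[-1.9,6.2,0.5,0,0,0,-0.26],[-2.9,9.2,0,0,0,0,-0.26],[-2.9,9.2,-1,0,0,0,-0.26],[-2.9,9.2,-1.5,0,0,0,-0.26]]]' 20
python3 - <<'E'
from h import *
import cv2
im=arm.get_image("side"); print(arm.observe()["width"],arm.observe()["position"])
x0,y0,x1,y1=290,200,410,290
cv2.imwrite("pics/s13.png",cv2.resize(np.ascontiguousarray(im[y0:y1,x0:x1,::-1]),None,fx=6.5,fy=6.5,interpolation=cv2.INTER_CUBIC))
E
```

```text
clock: 14.35
position: [0.4941, 0.0185, 0.0883]
ee_rot: [-1.846, -2.542, 0.002]
force: [0.2, -0.6, -0.5]
width: 0.356
0.3651740398162801 [0.49407671 0.01762846 0.0879558 ]
```

View pics/s13.png

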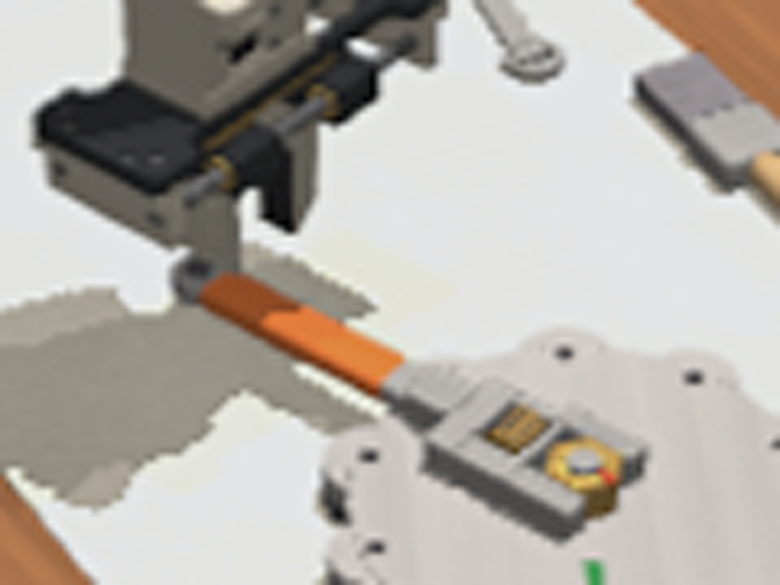

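```bash
python3 -m creep '[[[0.1,0,-1.5,0,0,0,-0.2],[0.1,0,-2.7,0,0,0,-0.2],[0.1,0,-3.5,0,0,0,-0.2],[0.1,0,-3.5,0,0,0,-0.2]]]'
python3 -m creep '[[[0,0,-0.8,0,0,0,-0.2],[0,0,-0.8,0,0,0,-0.2]]]'
python3 - <<'E'
from h import *
import cv2
im=arm.get_image("side"); print(arm.observe()["force"],arm.observe()["position"])
x0,y0,x1,y1=290,200,410,290
cv2.imwrite("pics/s14.png",cv2.resize(np.ascontiguousarray(im[y0:y1,x0:x1,::-1]),None,fx=6.5,fy=6.5,interpolation=cv2.INTER_CUBIC))
n=np.array([553,-154.2]); p=arm.observe()["position"][:2]*1000
r=np.linalg.norm(p-n); b0=np.arctan2(*(p-n)[::-1]); print(r,np.degrees(b0))
for d in range(0,54,4):
    q=n+r*np.array([np.cos(b0-np.radians(d)),np.sin(b0-np.radians(d))]); print(d,((q-p)/10).round(2))
E
```

```text
clock: 14.8
position: [0.4948, 0.0181, 0.0534]
ee_rot: [-1.848, -2.539, 0.003]
force: [-0.3, 0.5, -0.2]
width: 0.403
clock: 15.0
position: [0.4952, 0.0189, 0.046]
ee_rot: [-1.847, -2.541, 0.001]
force: [-0.4, -0.3, -0.8]
width: 0.399
[ 0.3890119  -0.59483319 -0.0310357 ] [0.4953206  0.01901836 0.04635033]
182.5692014855533 108.41707023052017
0 [ 0. -0.]
4 [1.22 0.36]
8 [2.47 0.63]
12 [3.73 0.82]
16 [5.   0.92]
20 [6.27 0.93]
24 [7.54 0.85]
28 [8.81 0.68]
32 [10.06  0.42]
36 [11.28  0.08]
40 [12.48 -0.34]
44 [13.65 -0.85]
48 [14.78 -1.44]
52 [15.87 -2.11]
```

View pics/s14.png

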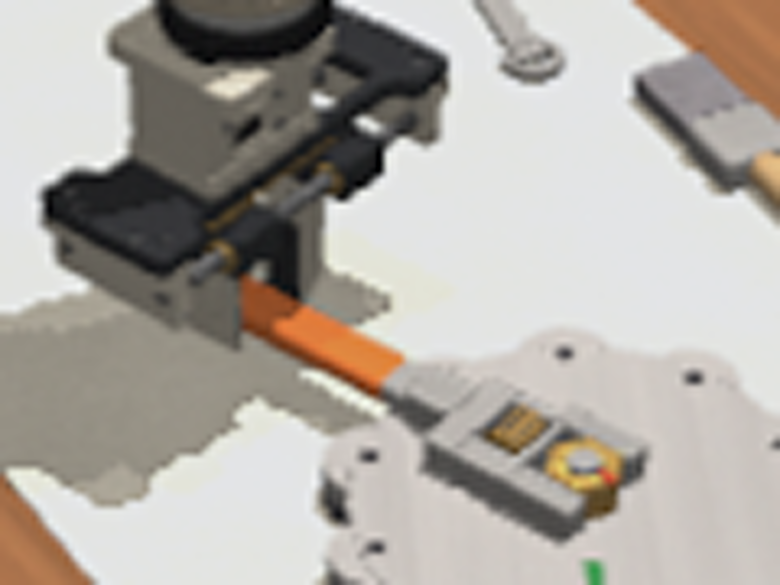

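The fingers straddle the sleeve (crop (240,300)); nothing else near. Starting the swing slowly.

```bash
python3 -m creep '[[[0.3,0.1,0,0,0,-1,-0.2],[0.61,0.19,0,0,0,-2,-0.2],[0.91,0.28,0,0,0,-3,-0.2],[1.22,0.36,0,0,0,-4,-0.2]]]'
python3 - <<'E'
from h import *
print(arm.observe()["force"],arm.observe()["ft_torque"])
E
python3 -m creep '[[[0.3,0.07,0,0,0,-1,-0.2],[0.62,0.14,0,0,0,-2,-0.2],[0.94,0.21,0,0,0,-3,-0.2],[1.25,0.27,0,0,0,-4,-0.2]]]'
python3 - <<'E'
from h import *
import cv2
im=arm.get_image("side"); print(arm.observe()["force"],arm.observe()["position"])
x0,y0,x1,y1=290,200,410,290
cv2.imwrite("pics/s15.png",cv2.resize(np.ascontiguousarray(im[y0:y1,x0:x1,::-1]),None,fx=6.5,fy=6.5,interpolation=cv2.INTER_CUBIC))
E
```

```text
clock: 15.45
position: [0.5078, 0.0229, 0.0466]
ee_rot: [-1.936, -2.474, 0.0]
force: [-0.3, -0.2, 0.4]
width: 0.4
[-0.30967232 -0.20993675  0.35206282] [-0.02933173  0.31129194 -0.05509116]
clock: 15.85
position: [0.5195, 0.0254, 0.0463]
ee_rot: [-2.021, -2.404, 0.002]
force: [-4.8, -0.8, 3.1]
width: 0.398
[-2.20222823  0.53188937  1.71511861] [0.52025083 0.0255679  0.04641118]
```

View pics/s15.png

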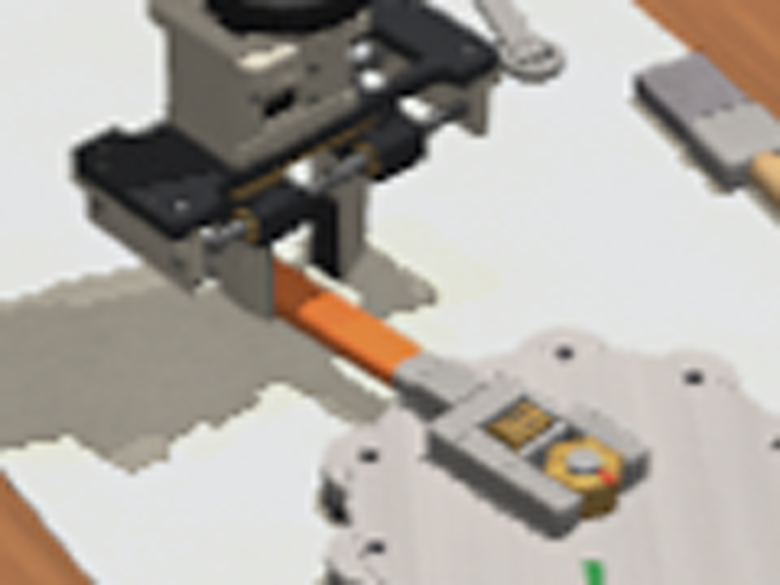

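```bash
python3 -m creep '[[[0.31,0.06,0,0,0,-1,-0.2],[0.63,0.1,0,0,0,-2,-0.2],[0.95,0.15,0,0,0,-3,-0.2],[1.26,0.19,0,0,0,-4,-0.2]]]'
python3 -m creep '[[[0.31,0.03,0,0,0,-1,-0.2],[0.63,0.06,0,0,0,-2,-0.2],[0.95,0.08,0,0,0,-3,-0.2],[1.27,0.1,0,0,0,-4,-0.2]]]'
python3 -m creep '[[[0.31,0.01,0,0,0,-1,-0.2],[0.63,0.02,0,0,0,-2,-0.2],[0.95,0.02,0,0,0,-3,-0.2],[1.27,0.01,0,0,0,-4,-0.2]]]'
python3 - <<'E'
from h import *
import cv2
im=arm.get_image("side"); print(arm.observe()["force"],arm.observe()["position"])
x0,y0,x1,y1=320,200,440,290
cv2.imwrite("pics/s16.png",cv2.resize(np.ascontiguousarray(im[y0:y1,x0:x1,::-1]),None,fx=6.5,fy=6.5,interpolation=cv2.INTER_CUBIC))
E
```

```text
clock: 16.3
position: [0.5331, 0.0276, 0.0465]
ee_rot: [-2.104, -2.333, -0.0]
force: [-3.0, 1.2, 1.1]
width: 0.398
clock: 16.7
position: [0.5458, 0.0285, 0.0465]
ee_rot: [2.184, 2.258, 0.0]
force: [-3.8, 1.5, -0.5]
width: 0.401
clock: 17.1
position: [0.5585, 0.0284, 0.0465]
ee_rot: [2.262, 2.18, 0.0]
force: [-2.7, 2.1, 0.1]
width: 0.404
[-2.13571082  2.15074604 -0.68080098] [0.55911435 0.02840676 0.04661907]
```

View pics/s16.png

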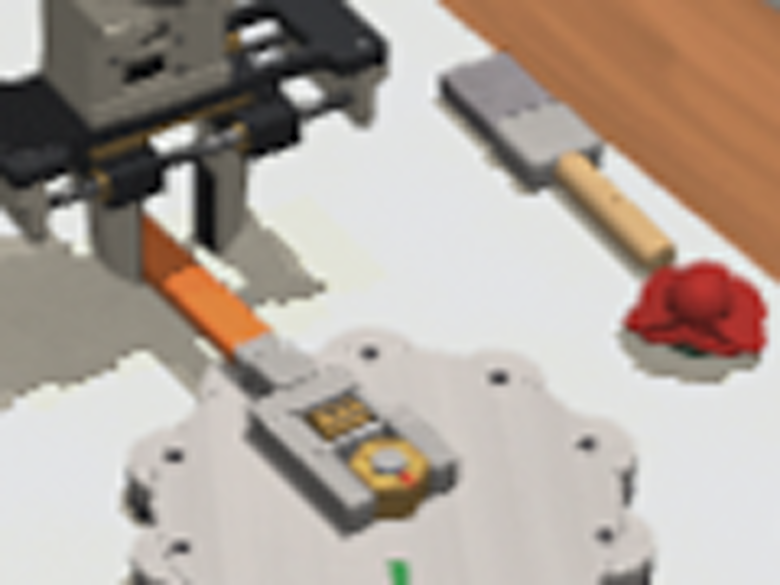

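The nut turns with the wrench, jaws snug, force about 3 N. Red mark now at crop (405,477).

```bash
python3 -m creep '[[[0.32,-0.01,0,0,0,-1,-0.2],[0.64,-0.03,0,0,0,-2,-0.2],[0.95,-0.05,0,0,0,-3,-0.2],[1.27,-0.08,0,0,0,-4,-0.2]]]'
python3 -m creep '[[[0.32,-0.03,0,0,0,-1,-0.2],[0.64,-0.07,0,0,0,-2,-0.2],[0.95,-0.12,0,0,0,-3,-0.2],[1.27,-0.17,0,0,0,-4,-0.2]]]'
python3 -m creep '[[[0.31,-0.06,0,0,0,-1,-0.2],[0.63,-0.12,0,0,0,-2,-0.2],[0.94,-0.18,0,0,0,-3,-0.2],[1.25,-0.26,0,0,0,-4,-0.2]]]'
python3 -m creep '[[[0.31,-0.07,0,0,0,-1,-0.2],[0.62,-0.15,0,0,0,-2,-0.2],[0.92,-0.24,0,0,0,-3,-0.2],[1.22,-0.34,0,0,0,-4,-0.2]]]'
python3 - <<'E'
from h import *
import cv2
im=arm.get_image("side"); p=arm.observe()["position"];print(arm.observe()["force"],p,np.degrees(np.arctan2(p[1]+.1542,p[0]-.553)))
x0,y0,x1,y1=320,200,440,290
cv2.imwrite("pics/s17.png",cv2.resize(np.ascontiguousarray(im[y0:y1,x0:x1,::-1]),None,fx=6.5,fy=6.5,interpolation=cv2.INTER_CUBIC))
E
```

```text
clock: 17.55
position: [0.5712, 0.0276, 0.0466]
ee_rot: [2.336, 2.1, 0.0]
force: [-2.8, 2.0, 1.1]
width: 0.403
clock: 17.95
position: [0.5838, 0.0259, 0.0465]
ee_rot: [-2.408, -2.017, -0.0]
force: [-2.9, 2.4, 0.8]
width: 0.4
clock: 18.35
position: [0.5964, 0.0234, 0.0465]
ee_rot: [-2.477, -1.932, -0.0]
force: [-2.9, 3.8, 1.5]
width: 0.401
clock: 18.75
position: [0.6086, 0.02, 0.0466]
ee_rot: [-2.543, -1.844, -0.0]
force: [-2.5, 3.9, -0.3]
width: 0.398
[-1.22318064  2.65667541 -1.62214718] [0.60912706 0.01967431 0.04661672] 72.10979224614776
```

View pics/s17.png

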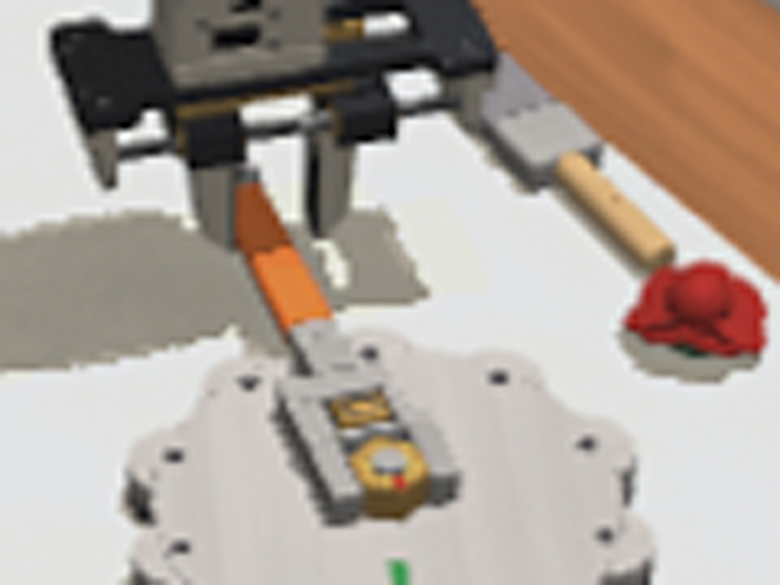

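```bash
python3 -m creep '[[[0.3,-0.1,0,0,0,-1,-0.2],[0.6,-0.2,0,0,0,-2,-0.2],[0.9,-0.3,0,0,0,-3,-0.2],[1.2,-0.42,0,0,0,-4,-0.2]]]'
python3 -m creep '[[[0.15,-0.06,0,0,0,-0.5,-0.2],[0.3,-0.12,0,0,0,-1,-0.2],[0.44,-0.18,0,0,0,-1.5,-0.2],[0.59,-0.24,0,0,0,-2,-0.2]]]'
python3 -m creep '[[[0.15,-0.06,0,0,0,-0.5,-0.2],[0.29,-0.13,0,0,0,-1,-0.2]]]'
python3 -m creep '[[[0.15,-0.06,0,0,0,-0.5,-0.2],[0.29,-0.13,0,0,0,-1,-0.2]]]'
python3 - <<'E'
from h import *
import cv2
im=arm.get_image("side"); p=arm.observe()["position"];print(arm.observe()["force"],p,np.degrees(np.arctan2(p[1]+.1542,p[0]-.553)))
x0,y0,x1,y1=350,235,430,295
cv2.imwrite("pics/s18.png",cv2.resize(np.ascontiguousarray(im[y0:y1,x0:x1,::-1]),None,fx=9.5,fy=9.5,interpolation=cv2.INTER_CUBIC))
E
```

```text
clock: 19.2
position: [0.6205, 0.0156, 0.0465]
ee_rot: [2.606, 1.754, 0.0]
force: [-2.7, 3.2, 0.9]
width: 0.402
clock: 19.6
position: [0.6262, 0.0133, 0.0465]
ee_rot: [-2.636, -1.71, 0.0]
force: [-3.2, 2.0, 1.3]
width: 0.401
clock: 19.8
position: [0.6292, 0.0119, 0.0465]
ee_rot: [2.65, 1.687, -0.0]
force: [-1.5, 3.5, 1.4]
width: 0.401
clock: 20.0
position: [0.6321, 0.0106, 0.0465]
ee_rot: [2.665, 1.663, -0.0]
force: [-2.9, 1.7, 0.8]
width: 0.393
[-1.30990707  3.21309371  1.27995896] [0.63237237 0.01051808 0.04659905] 64.27207082017563
```

View pics/s18.png

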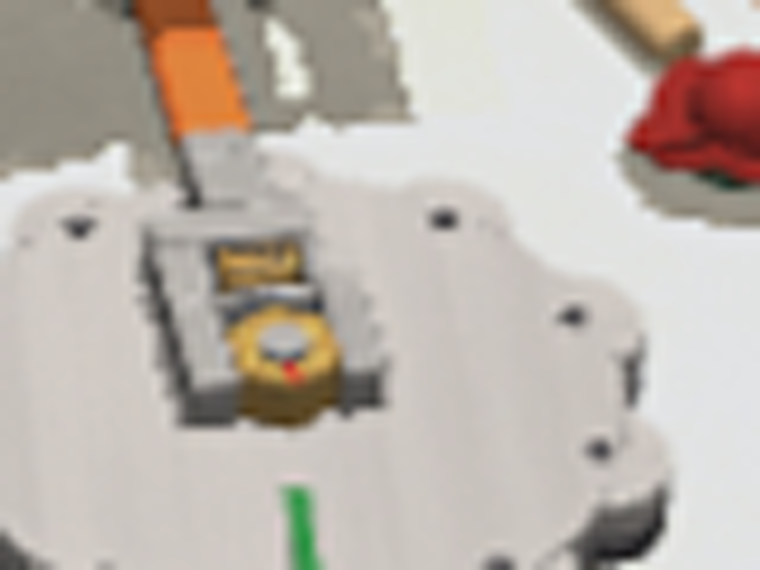

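```bash
python3 -m creep '[[[0.14,-0.07,0,0,0,-0.5,-0.2],[0.28,-0.14,0,0,0,-1,-0.2]]]'
python3 -m creep '[[[0.14,-0.07,0,0,0,-0.5,-0.2],[0.28,-0.14,0,0,0,-1,-0.2]]]'
python3 -m creep '[[[0.14,-0.07,0,0,0,-0.5,-0.2],[0.14,-0.07,0,0,0,-0.5,-0.2]]]'
```

```text
clock: 20.25
position: [0.6348, 0.0093, 0.0465]
ee_rot: [-2.679, -1.64, 0.0]
force: [-1.9, 2.7, 0.2]
width: 0.398
clock: 20.45
position: [0.6377, 0.0078, 0.0465]
ee_rot: [2.694, 1.617, 0.0]
force: [-2.8, 2.8, 0.9]
width: 0.402
clock: 20.65
position: [0.6393, 0.007, 0.0466]
ee_rot: [2.7, 1.605, 0.0]
force: [-1.2, 2.4, 1.1]
width: 0.4
```

```bash
python3 -m creep '[[[0.14,-0.07,0,0,0,-0.5,-0.2],[0.14,-0.07,0,0,0,-0.5,-0.2]]]'
python3 -m creep '[[[0.14,-0.07,0,0,0,-0.5,-0.2],[0.14,-0.07,0,0,0,-0.5,-0.2]]]'
python3 -m creep '[[[0.07,-0.04,0,0,0,-0.25,-0.2],[0.14,-0.08,0,0,0,-0.5,-0.2]]]'
```

```text
clock: 20.85
position: [0.6405, 0.0064, 0.0466]
ee_rot: [2.707, 1.593, 0.0]
force: [-2.0, 3.2, 0.1]
width: 0.4
clock: 21.05
position: [0.6419, 0.0057, 0.0465]
ee_rot: [2.714, 1.581, 0.0]
force: [-2.6, 3.0, 1.1]
width: 0.402
clock: 21.25
position: [0.6431, 0.005, 0.0465]
ee_rot: [-2.721, -1.57, 0.0]
force: [-2.9, 2.0, 1.8]
width: 0.407
```

```bash
python3 -m creep '[[[0.07,-0.04,0,0,0,-0.25,-0.2],[0.14,-0.08,0,0,0,-0.5,-0.2]]]'
python3 - <<'E'
from h import *
import cv2
im=arm.get_image("side"); p=arm.observe()["position"];print(arm.observe()["force"],p,np.degrees(np.arctan2(p[1]+.1542,p[0]-.553)))
x0,y0,x1,y1=360,245,410,285
cv2.imwrite("pics/s19.png",cv2.resize(np.ascontiguousarray(im[y0:y1,x0:x1,::-1]),None,fx=14,fy=14,interpolation=cv2.INTER_CUBIC))
E
```

```text
clock: 21.45
position: [0.6446, 0.0041, 0.0465]
ee_rot: [2.728, 1.558, -0.0]
force: [-2.1, 1.8, 1.3]
width: 0.399
[-2.35119288  2.68700208  1.49482409] [0.64472917 0.00402677 0.04654885] 59.89774539616273
```

View pics/s19.png

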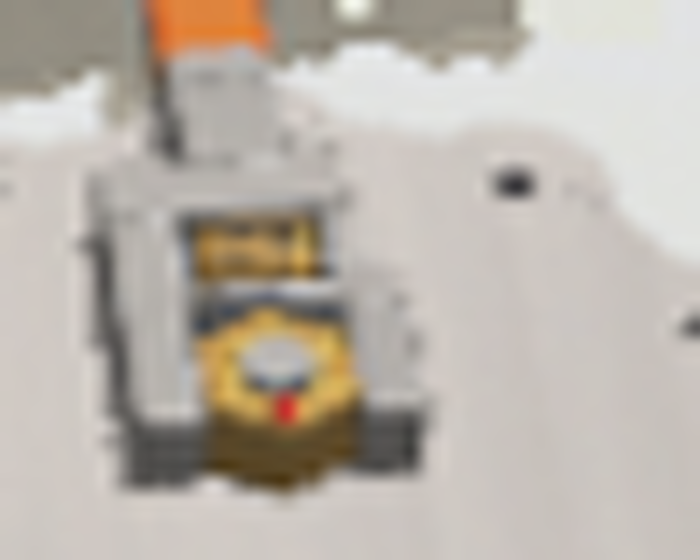

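```bash
python3 -m creep '[[[0.07,-0.04,0,0,0,-0.25,-0.2],[0.14,-0.08,0,0,0,-0.5,-0.2]]]'
python3 -m creep '[[[0.07,-0.04,0,0,0,-0.25,-0.2],[0.14,-0.08,0,0,0,-0.5,-0.2]]]'
python3 - <<'E'
from h import *
n=np.array([.553,-.1542])
for a in (-110,-114,-116,-118.6,-120):
    q=[*(n+.013*np.array([np.cos(np.radians(a)),np.sin(np.radians(a))])),.044]; c=[*n,.047]
    print(a,((proj("side",q)-[360,245]+.5)*14-.5).round(),((proj("side",c)-[360,245]+.5)*14-.5).round())
E
```

```text
clock: 21.7
position: [0.646, 0.0033, 0.0466]
ee_rot: [2.735, 1.546, 0.0]
force: [-3.4, 1.8, 0.3]
width: 0.401
clock: 21.9
position: [0.6474, 0.0025, 0.0465]
ee_rot: [2.741, 1.534, -0.0]
force: [-3.7, 1.9, 0.7]
width: 0.401
-110 [293. 409.] [277. 353.]
-114 [289. 409.] [277. 353.]
-116 [286. 410.] [277. 353.]
-118.6 [283. 410.] [277. 353.]
-120 [282. 410.] [277. 353.]
```

```bash
python3 -m creep '[[[0.07,-0.04,0,0,0,-0.25,-0.2],[0.07,-0.04,0,0,0,-0.25,-0.2]]]'
python3 -m creep '[[[0.07,-0.04,0,0,0,-0.25,-0.2],[0.07,-0.04,0,0,0,-0.25,-0.2]]]'
python3 -m creep '[[[0.07,-0.04,0,0,0,-0.25,-0.2],[0.07,-0.04,0,0,0,-0.25,-0.2]]]'
```

```text
clock: 22.1
position: [0.6482, 0.0021, 0.0466]
ee_rot: [2.745, 1.528, 0.0]
force: [-2.5, 1.7, 0.7]
width: 0.401
clock: 22.3
position: [0.6488, 0.0017, 0.0465]
ee_rot: [2.748, 1.522, 0.0]
force: [-3.0, 0.6, 1.2]
width: 0.403
clock: 22.5
position: [0.6495, 0.0013, 0.0465]
ee_rot: [2.751, 1.516, 0.0]
force: [-3.0, 1.8, 0.6]
width: 0.406
```

```bash
python3 -m creep '[[[0.07,-0.04,0,0,0,-0.25,-0.2],[0.07,-0.04,0,0,0,-0.25,-0.2]]]'
python3 -m creep '[[[0.07,-0.04,0,0,0,-0.25,-0.2],[0.07,-0.04,0,0,0,-0.25,-0.2]]]'
python3 -m creep '[[[0.07,-0.04,0,0,0,-0.25,-0.2],[0.07,-0.04,0,0,0,-0.25,-0.2]]]'
python3 - <<'E'
from h import *
import cv2
im=arm.get_image("side"); p=arm.observe()["position"];print(arm.observe()["force"],p,np.degrees(np.arctan2(p[1]+.1542,p[0]-.553)))
x0,y0,x1,y1=360,245,410,285
cv2.imwrite("pics/s20.png",cv2.resize(np.ascontiguousarray(im[y0:y1,x0:x1,::-1]),None,fx=14,fy=14,interpolation=cv2.INTER_CUBIC))
im=arm.get_image("top"); cv2.imwrite("pics/t20.png",cv2.resize(im[150:270,290:450,::-1],None,fx=5,fy=5,interpolation=cv2.INTER_CUBIC))
E
```

```text
clock: 22.7
position: [0.6502, 0.0008, 0.0466]
ee_rot: [2.755, 1.51, 0.0]
force: [-3.0, 0.5, 2.3]
width: 0.4
clock: 22.9
position: [0.6509, 0.0004, 0.0465]
ee_rot: [2.758, 1.504, -0.0]
force: [-3.3, 1.3, 1.6]
width: 0.401
clock: 23.1
position: [0.6516, -0.0, 0.0466]
ee_rot: [2.761, 1.498, -0.0]
force: [-3.7, 0.7, 1.7]
width: 0.398
[-3.38448123  1.09338175  0.91579169] [6.51618083e-01 1.07515650e-05 4.65375762e-02] 57.4010038497856
```

View pics/s20.png

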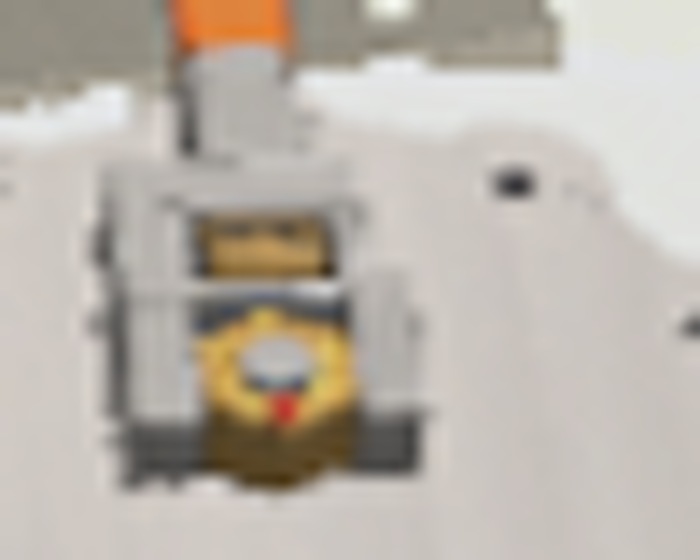

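View pics/t20.png

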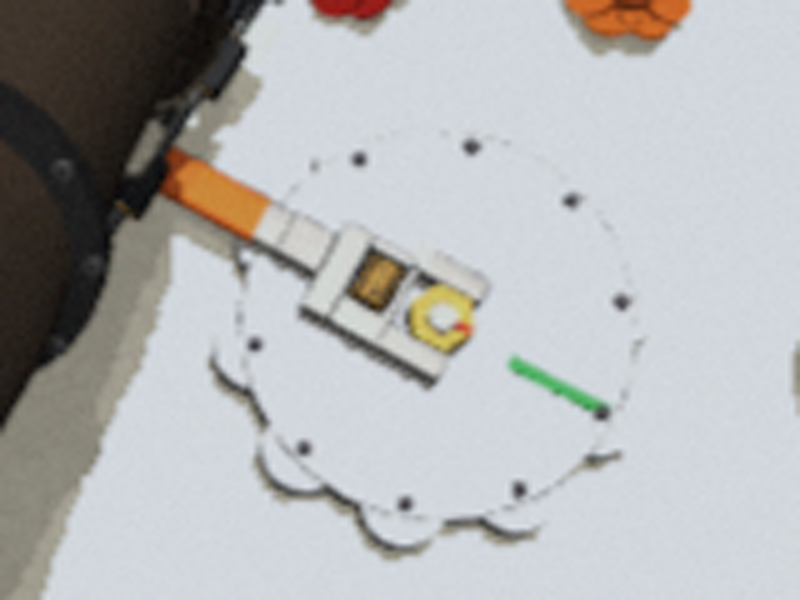

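Run:
```python
from h import *
import cv2
W=lambda u,v,z: pt("top",*cr(u,v,290,150,5),z)[:2]*1000
ang=lambda a,b:np.degrees(np.arctan2(*(b-a)[::-1]))
print("edge",ang(W(302,310,.044),W(432,383,.044)),"upper handle",ang(W(185,152,.041),W(270,205,.041)))
print("green",ang(W(512,363,.026),W(603,410,.026)), "red",ang(W(441,315,.047),W(463,328,.044)))
im=arm.get_image("top"); cv2.imwrite("pics/t21.png",cv2.resize(im[178:235,320:395,::-1],None,fx=10,fy=10,interpolation=cv2.INTER_CUBIC))
```

```text
edge -120.52662840311457 upper handle -123.30547955341252
green -118.55917574846943 red -118.89862530238726
```

View pics/t21.png

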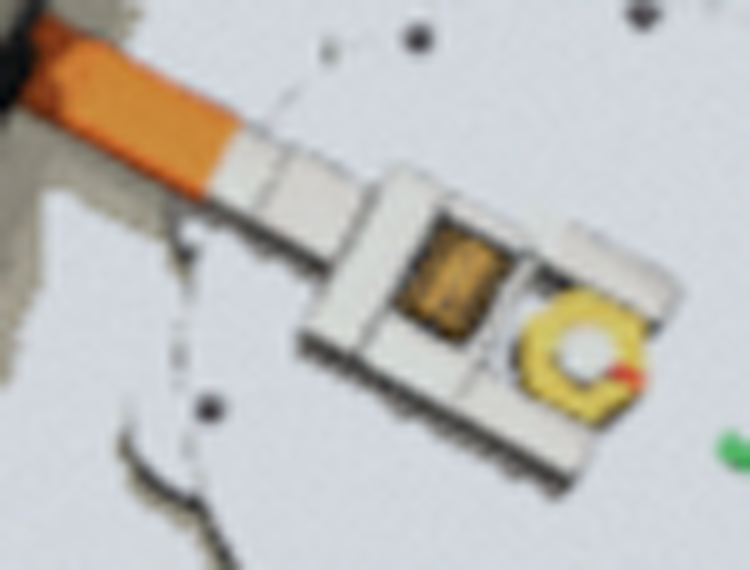

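The red mark (630,378 in the crop) nearly points at the green bar (735,450). I keep easing on until I feel the stop.

```bash
python3 -m creep '[[[0.07,-0.04,0,0,0,-0.25,-0.2],[0.07,-0.04,0,0,0,-0.25,-0.2]]]'
python3 -m creep '[[[0.07,-0.04,0,0,0,-0.25,-0.2],[0.07,-0.04,0,0,0,-0.25,-0.2]]]'
python3 -m creep '[[[0.07,-0.04,0,0,0,-0.25,-0.2],[0.07,-0.04,0,0,0,-0.25,-0.2]]]'
```

```text
clock: 23.45
position: [0.6523, -0.0004, 0.0465]
ee_rot: [2.765, 1.492, -0.0]
force: [-3.9, -0.3, 1.2]
width: 0.403
clock: 23.65
position: [0.6529, -0.0008, 0.0465]
ee_rot: [2.768, 1.486, -0.0]
force: [-3.2, -0.1, 1.2]
width: 0.399
clock: 23.85
position: [0.6536, -0.0012, 0.0465]
ee_rot: [2.771, 1.48, -0.0]
force: [-4.5, 0.1, 1.8]
width: 0.398
```

```bash
python3 -m creep '[[[0.07,-0.04,0,0,0,-0.25,-0.2],[0.07,-0.04,0,0,0,-0.25,-0.2]]]'
python3 -m creep '[[[0.07,-0.04,0,0,0,-0.25,-0.2],[0.07,-0.04,0,0,0,-0.25,-0.2]]]'
python3 - <<'E'
from h import *
import cv2
print(arm.observe()["force"])
im=arm.get_image("top"); cv2.imwrite("pics/t22.png",cv2.resize(im[178:235,320:395,::-1],None,fx=10,fy=10,interpolation=cv2.INTER_CUBIC))
E
```

```text
clock: 24.05
position: [0.6543, -0.0015, 0.0465]
ee_rot: [-2.774, -1.474, 0.0]
force: [-5.5, 0.3, 2.2]
width: 0.404
clock: 24.25
position: [0.655, -0.0019, 0.0465]
ee_rot: [-2.778, -1.468, 0.0]
force: [-3.8, -0.1, 1.1]
width: 0.405
[-3.84412111 -0.11637783  1.11835521]
```

View pics/t22.png

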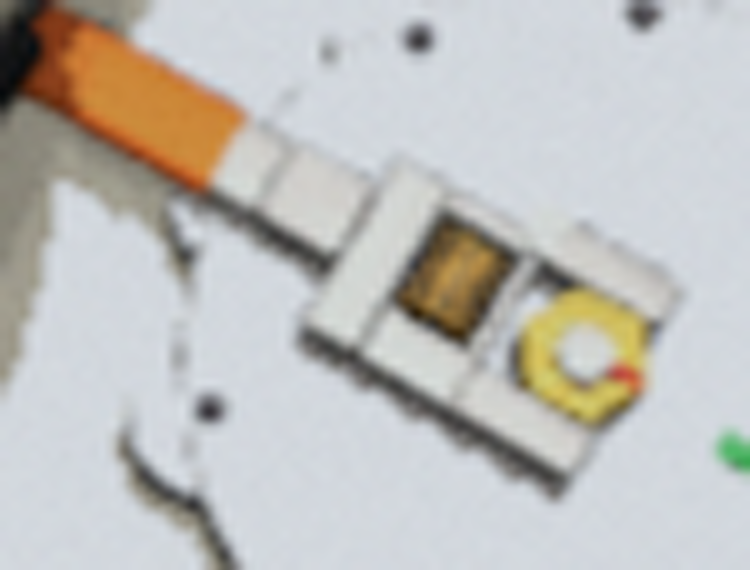

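```bash
cat > m.py <<'E'
from h import *
import cv2
def meas(im,z=44):
    hsv=cv2.cvtColor(im,cv2.COLOR_RGB2HSV).astype(int)
    H,S,V=hsv[...,0],hsv[...,1],hsv[...,2]
    yy,xx=np.mgrid[:480,:640]
    loc=(abs(xx-379)<14)&(abs(yy-213)<14)
    red=loc&((H<8)|(H>172))&(S>120)
    w=red*S
    r=(xx*w).sum()/w.sum(),(yy*w).sum()/w.sum()
    nut=loc&(H>15)&(H<35)&(S>90)
    R=pt("top",*r,.044)[:2]*1000
    n=np.array([553,-154.2]); 
    orr=(H>5)&(H<20)&(S>150)&(abs(xx-340)<60)&(abs(yy-195)<35)&(xx<345)
    pts=np.array([pt("top",u,v,.041)[:2]*1000 for u,v in zip(xx[orr],yy[orr])])
    vx,vy,x0,y0=cv2.fitLine(pts.astype(np.float32),cv2.DIST_HUBER,0,.01,.01).ravel()
    print("red px",np.round(r,2),"R",R.round(1),"ang from nut",np.degrees(np.arctan2(*(R-n)[::-1])).round(1),"handle",np.degrees(np.arctan2(vy,vx)).round(2)%180,len(pts), (np.degrees(np.arctan2(y0-n[1],x0-n[0]))).round(2))
E
python3 - <<'E'
from m import *
o=arm.observe();print(o["force"])
im=arm.get_image("top"); cv2.imwrite("pics/f1.png",im[:,:,::-1]); meas(im)
for f in("t20","t21","t22"):
    pass
t=cv2.imread("pics/top0.png")[:,:,::-1]; 
try: meas(np.ascontiguousarray(t))
except Exception as e: print(e)
E
```

```text
[-3.91098191 -0.24593129  1.46893294]
red px [381.53 215.  ] R [ 548.3 -161.9] ang from nut -121.7 handle 53.86 190 59.21
OpenCV(4.12.0) /io/opencv/modules/imgproc/src/linefit.cpp:618: error: (-215:Assertion failed) npoints2 >= 0 || npoints3 >= 0 in function 'fitLine'
```

Run:
```python
from h import *
import cv2
im=np.ascontiguousarray(cv2.imread("pics/f1.png")[:,:,::-1])
overlay("top",im,(318,178,398,238),10,553,-154.2,26,-118.6,0,"pics/of1.png",nang=-118.6)
overlay("top",im,(318,178,398,238),10,553,-154.2,26,-121.6,0,"pics/of2.png",nang=-121.6)
```

```text
(no output)
```

View pics/of1.png

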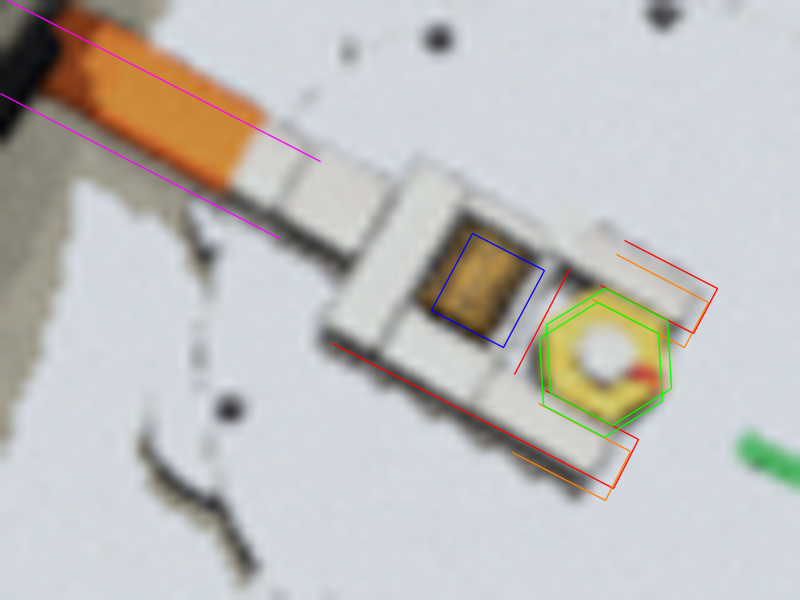

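View pics/of2.png

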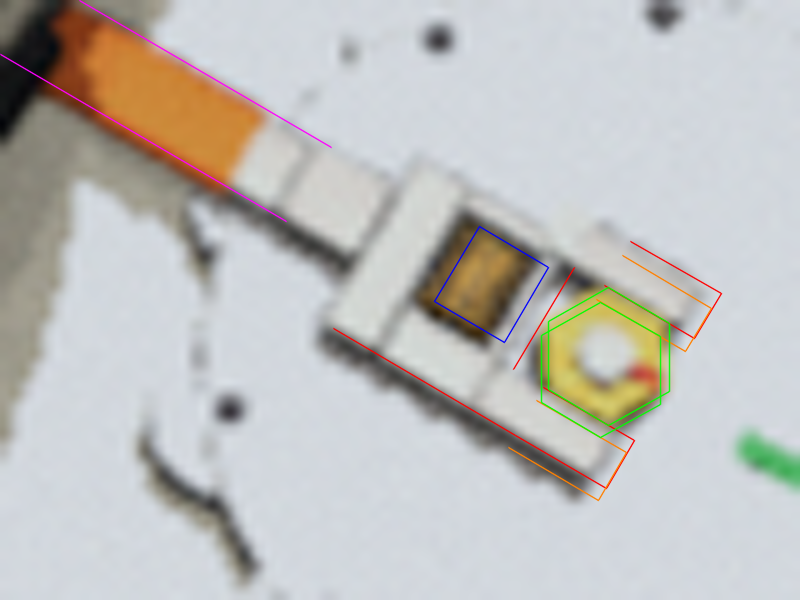

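```bash
python3 -m creep '[[[0.07,-0.04,0,0,0,-0.25,-0.2],[0.07,-0.04,0,0,0,-0.25,-0.2]]]'
python3 - <<'E'
from m import *
fs=[]
for i in range(3):
    im=arm.get_image("top"); fs.append(arm.observe()["force"])
print(np.mean(fs,0)); cv2.imwrite("pics/f2.png",im[:,:,::-1]); meas(im)
a=cv2.imread("pics/f1.png",0).astype(np.float32);b=cv2.cvtColor(im,cv2.COLOR_RGB2GRAY).astype(np.float32)
# wrench rotation between f1,f2
def rot(box,a,b):
    x0,y0,x1,y1=box; W=np.eye(2,3,dtype=np.float32)
    c,W=cv2.findTransformECC(a[y0:y1,x0:x1],b[y0:y1,x0:x1],W,cv2.MOTION_EUCLIDEAN,(3,200,1e-7),None,1)
    return c,np.degrees(np.arctan2(W[1,0],W[0,0])),W[:,2]
print("head rot",rot((332,183,372,222),a,b)); print("nut rot",rot((369,204,389,224),a,b))
E
```

```text
clock: 24.55
position: [0.6557, -0.0023, 0.0465]
ee_rot: [-2.781, -1.462, 0.0]
force: [-4.6, -1.2, 1.4]
width: 0.404
[-4.96455293 -0.18515929  0.77675958]
red px [381.54 215.  ] R [ 548.3 -161.9] ang from nut -121.6 handle 52.46 192 58.87
head rot (0.9882001237714167, np.float32(0.2716585), array([ 0.13126105, -0.21235122], dtype=float32))
nut rot (0.9881142340256613, np.float32(0.5814096), array([ 0.09866999, -0.12250777], dtype=float32))
```

Run:
```python
import cv2,numpy as np
def red(im):
    hsv=cv2.cvtColor(im,cv2.COLOR_BGR2HSV).astype(int);H,S,V=hsv[...,0],hsv[...,1],hsv[...,2]
    yy,xx=np.mgrid[:im.shape[0],:im.shape[1]]
    s=im.shape[1]/160
    w=((abs(xx-88.5*s)<12*s)&(abs(yy-63*s)<12*s)&((H<8)|(H>172))&(S>120))*S
    return (xx*w).sum()/w.sum()/s,(yy*w).sum()/w.sum()/s
for f in("t12","t20"): print(f,red(cv2.imread(f"pics/{f}.png")))
for f in("top0","f1","f2"):
    im=cv2.imread(f"pics/{f}.png")[150:270,290:450]; print(f,red(cv2.resize(im,None,fx=5,fy=5,interpolation=cv2.INTER_CUBIC)))
```

```text
t12 (np.float64(93.42857142857143), np.float64(61.477728124549515))
t20 (np.float64(92.18667439165702), np.float64(65.32195828505215))
top0 (np.float64(93.11189997767359), np.float64(61.91656619781202))
f1 (np.float64(92.13723185424625), np.float64(65.31786658830444))
f2 (np.float64(92.12151057401812), np.float64(65.28108761329305))
```

The red mark has not moved since the t20 frame, while the wrench crept another ~1.5° at about 5 N. So the nut is on its stop. I back off to centre, lift clear and check.

```bash
python3 -m creep '[[[-0.2,0.12,0,0,0,0,-0.2],[-0.5,0.32,0,0,0,0,-0.2],[-0.5,0.32,0,0,0,0,-0.2],[-0.5,0.32,0,0,0,0,-0.2]]]'
python3 -m creep '[[[0,0,1.5,0,0,0,-0.2],[0,0,4,0,0,0,-0.2],[-0.5,1,7,0,0,0,-0.2],[-2,4,8,0,0,0,-0.2],[-3,8,8,0,0,0,-0.2]]]'
python3 - <<'E'
from h import *
import cv2
print(arm.observe()["force"])
im=arm.get_image("top"); cv2.imwrite("pics/f3.png",im[:,:,::-1]); cv2.imwrite("pics/t23.png",cv2.resize(im[178:235,320:395,::-1],None,fx=10,fy=10,interpolation=cv2.INTER_CUBIC))
im=arm.get_image("side"); cv2.imwrite("pics/g3.png",im[:,:,::-1]); cv2.imwrite("pics/s23.png",cv2.resize(im[245:285,360:410,::-1],None,fx=14,fy=14,interpolation=cv2.INTER_CUBIC))
E
```

```text
clock: 25.1
position: [0.6514, 0.0013, 0.0469]
ee_rot: [2.78, 1.463, 0.002]
force: [0.5, 0.8, 1.0]
width: 0.4
clock: 25.6
position: [0.6221, 0.079, 0.1302]
ee_rot: [2.782, 1.455, 0.007]
force: [0.7, 0.5, 0.4]
width: 0.398
[0.67503918 0.54575587 0.36857584]
```

View pics/t23.png

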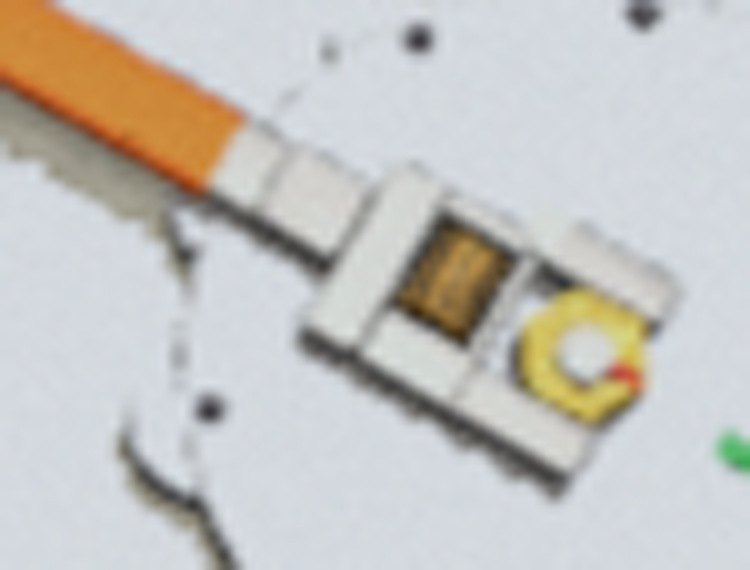

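View pics/s23.png

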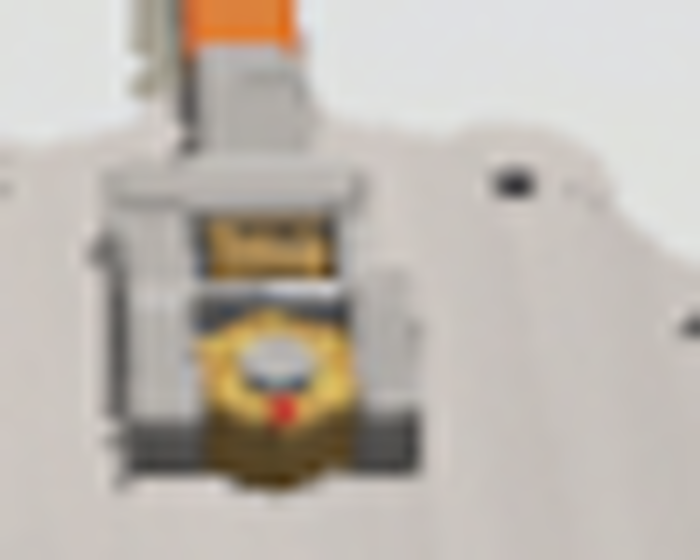

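View pics/f3.png

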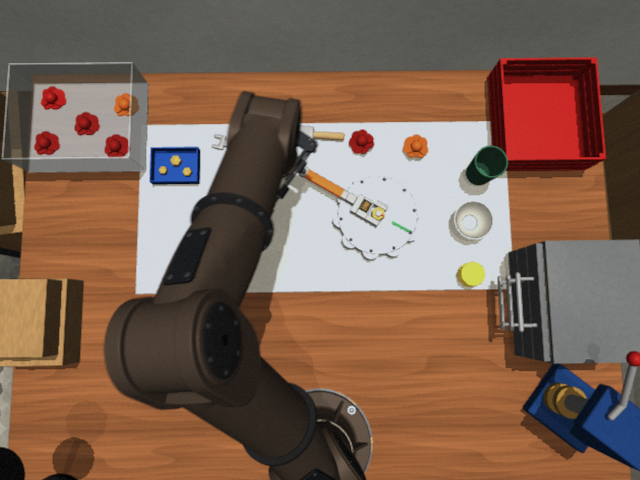

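Run:
```python
from h import *
import cv2
from scipy.optimize import least_squares
def redc(im,c,r=14):
    hsv=cv2.cvtColor(im,cv2.COLOR_BGR2HSV).astype(int);H,S,V=hsv[...,0],hsv[...,1],hsv[...,2]
    yy,xx=np.mgrid[:480,:640]
    w=((np.hypot(xx-c[0],yy-c[1])<r)&((H<10)|(H>170))&(S>130))*np.clip(S-120,0,255)
    return np.array([(xx*w).sum()/w.sum(),(yy*w).sum()/w.sum()])
n=[.553,-.1542,.045]
ob={("top",0):redc(cv2.imread("pics/top0.png"),proj("top",n)),("side",0):redc(cv2.imread("pics/side0.png"),proj("side",n)),
("top",1):redc(cv2.imread("pics/f3.png"),proj("top",n)),("side",1):redc(cv2.imread("pics/g3.png"),proj("side",n))}
print(ob)
def f(p):
    x,y,rho,a0,a1,bx,by,cx,cy=p; r=[]
    for (c,k),o in ob.items():
        a=(a0,a1)[k]; q=proj(c,[(x+rho*np.cos(a))/1000,(y+rho*np.sin(a))/1000,.044])
        r+=list((q+([bx,by] if c=="top" else [cx,cy])-o)/.1)
    return np.array(r+[bx/.5,by/.5,cx/.5,cy/.5,(rho-13.5)/1.5,(x-553)/1,(y+154.2)/1])
s=least_squares(f,[553,-154.2,13.5,-1.26,-2.07,0,0,0,0])
print(s.x[:3],np.degrees(s.x[3:5]),s.x[5:],"std deg",np.degrees(np.sqrt(np.diag(np.linalg.inv(s.jac.T@s.jac)))[3:5]),f(s.x).round(1))
im=cv2.imread("pics/f3.png");hsv=cv2.cvtColor(im,cv2.COLOR_BGR2HSV).astype(int);H,S=hsv[...,0],hsv[...,1]
yy,xx=np.mgrid[:480,:640]; o=(H>5)&(H<20)&(S>150)&(xx>308)&(xx<346)&(yy>165)&(yy<205)
pts=np.array([pt("top",u,v,.041)[:2]*1000 for u,v in zip(xx[o],yy[o])],np.float32)
vx,vy,x0,y0=cv2.fitLine(pts,cv2.DIST_L2,0,.01,.01).ravel(); print("handle angle",np.degrees(np.arctan2(vy,vx)),"line offset from nut",(x0-553)*-vy+(y0+154.2)*vx,len(pts))
```

```text
{('top', 0): array([382.65644172, 211.71165644]), ('side', 0): array([382.70408163, 272.70408163]), ('top', 1): array([382.1221374, 215.       ]), ('side', 1): array([379.58031088, 273.65803109])}
[ 553.51784771 -153.76789289   12.25645717] [ -78.88963165 -121.13392905] [-0.36726937 -0.32523403  0.0454279   0.12387306] std deg [2.70322857 2.57765707] [-0.  -0.8 -0.8  0.6  0.1  0.9  0.8 -0.7 -0.7 -0.7  0.1  0.2 -0.8  0.5
  0.4]
handle angle 58.100163 line offset from nut 3.9217834 324
```

Run:
```python
import cv2
im=cv2.imread("pics/f3.png")
cv2.imwrite("pics/t24.png",cv2.resize(im[190:230,346:394],None,fx=16,fy=15,interpolation=cv2.INTER_LANCZOS4))
im=cv2.imread("pics/g3.png")
cv2.imwrite("pics/s24.png",cv2.resize(im[253:283,364:394],None,fx=20,fy=20,interpolation=cv2.INTER_LANCZOS4))
```

```text
(no output)
```

View pics/t24.png

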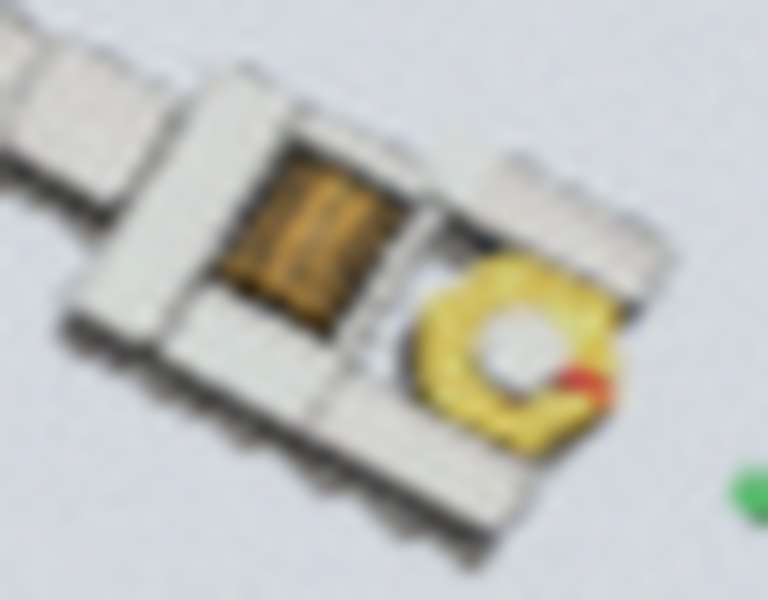

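View pics/s24.png

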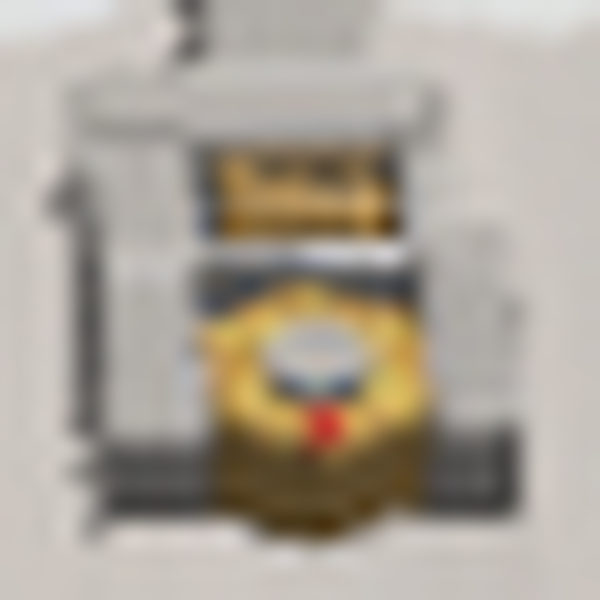

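Side view: front faces run x 105 to 218 and 425 to 520 (crop), giving about 57 mm over the jaws (57 mm means just fitting), with the red mark pointing at the bar. The wrench lies flat on the nut and the arm is clear. Handing in.

Run:
```python
from cell import arm
o=arm.observe(); print(o["clock"],o["position"],o["force"])
arm.sign_off()
```

```text
25.7 [0.61999085 0.08861784 0.12763658] [-1.09744207e-03  1.65338851e+00 -7.63809709e-01]
the job is handed in; nothing more can be done
```

I laid the wrench on the die with its mouth around the nut and closed the jaws with four light worm strokes. I then swung the handle clockwise about 46° to the stop, let go and handed in at 25.7 s; no verdict was reported.

**Forces**
- **Worm:** about 9–13 N downward on the first strokes. The last stroke rose to about 15 N down and 20 N in total, under the 25 N limit but over the advised 12 N. The side force jumping to 13 N there is how I judged the jaws had nipped.
- **Handle:** at most about 5.5 N in the readings, below the 7 N that starts forcing the jaws open.

**Last checks**
- **Nut home:** the red mark stood still while the wrench crept its last 1.5° or so, so I took it as being on the stop. There was no sharp rise in force at the stop. The mark measured about -121° (±2.6°), against -118.6° for the green bar.
- **Jaws snug:** the side view gave about 57 mm over the jaws, which is a just-fitting mouth. The top view gave about 55 mm, so the two disagree by more than I would like, but neither suggests a mouth more than 1–2 mm wide.
- **Wrench pose:** it lies flat on the nut, turned about 1.5–2° beyond the bar's direction. Its origin is about 3–4 mm from the nut's axis, against a limit of 12 mm.
- **Clear of everything:** the arm was touching nothing, and the bystanders visible in the last top view had not visibly moved. The arm hid most of the small wrench and brush in that view.

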